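# Shut the oven down after baking

### The arm

A 6-joint arm with a two-finger parallel gripper is mounted at the origin on the work surface. World frame = base frame: x ahead of the robot, y to its left, z up, the work surface at z = 0. Lengths are in m, angles in degrees, forces in N, time in s.
With the tool pointing down it reaches from about 0.375 to 0.9 m from the base axis. Payload 3.1 kg.
Tool frame: the origin (TCP) lies on the centre line of the jaws, within the pads' length; the fingertips stand 8 mm ahead of it and the grasp point (between the pads) lies 11 mm behind it; y points along the fingers, x is the direction in which the jaws open and shut, and the axes are right-handed (so a half turn about y gives the same grasp; the last joint's range is limited). The gripper opens to 87 mm and grips with 3 to 60 N. Pads are 19 mm wide; open, the fingers measure 117 mm over their backs; the gripper's body (75 mm by 190 mm) begins 51 mm behind the grasp point.
Start: joints at [62.023, 30.224, 82.088, -0, 67.689, -10.227], TCP at [0.191, 0.595, 0.197] pointing down, gripper open.
Joint ranges: [-176.69, 176.69], [-43.24, 126.21], [12.49, 139.97], [-82, 262], [0, 151.66], [-163.58, 163.58]. Speed limits (degrees/s): [159.86, 159.86, 180, 180, 180, 180].

### API

Orientations are given as a 3x3 rotation matrix whose columns are the frame's x, y, z axes.
In Python, from rig import read_state, imaging, job, spotter gives the robot as it stands.
- The arm moves only by the tool apply_moves, never from a script. Its argument "steps" is a list of rows, each an object of numbers: "x", "y", "z": the shift along the world's x, y, z in mm; "spin": the turn about the world's z in rad. In form: [{"x": .., "y": .., "z": .., "spin": ..}, ...]. A call has 1 to 12 rows; each row shifts and turns the pose as measured when the row begins; what a row does not reach is not made up. A row lasts 1/10 s, in which the tool goes at most 50 mm and 8.59 degrees, less where a joint would pass 70% of its speed; a pose out of reach is approached as far as the arm can. A call is refused whole if a number of a shift passes 50 or a number of a turn 0.15, either way. A call with a gripper value outside its range is refused whole. "grip" is the finger opening in mm, from 0 to 87, set as the call begins (left out, the last holds). The fingers move at their own pace and stop on an object; the grip force is fixed at half the most. Time passes only in rows, so rows that do not move let the fingers close. It gives the time, the measured TCP pose, the force and the opening at its end, in the units of the state.
- read_state(): the state, without advancing time (a new reading comes with each control period).
- imaging.capture(name): name is "scene" or "top" or "wrist"; returns the picture (420x560x3 uint8, red, green, blue); there is no depth.
- imaging.camera_params(name): a dict with "fov_y" (degrees; the focal length in pixels is half the picture's height over the tangent of half this angle, whatever the lens; pixels are square), "cx", "cy" (the principal point, pixels), "R" (3x3) and "t" (3): a world point X has camera coordinates R X + t. Camera axes: x right, y down, z forward; pixel columns grow to the right and rows downward; lengths in m; the calibration is good to about 2 mm. The wrist camera is an equidistant fisheye: a pixel r from the principal point sees the ray r / f radians off the axis. A picture is of the moment at which its call begins: read the wrist's pose just before it. camera_params takes no time and is no camera call; for the wrist camera it gives the pose at the moment of the call.
- job.hand_in(): hands the job in, once; it reports no verdict.
Trained networks look in the newest picture that a camera, given by its name, has taken for a name from the list of things; names that differ only in an ending like _2 or _b are one class to them, and where a whole thing is asked for, a point or a joint stands for the part that bears it (a point fixed in the world has none). Each returns a list of dicts, best first, with "score" (0 to 1); they miss things now and then, are a little off and sometimes report something else, mostly with a low value. They report only what shows in the picture. A call takes as long as a camera call.
- spotter.cut_out(name, camera): "mask" (420x560 bool, what is visible of it) and "rect" ([left, top, width, height] in pixels, round what is visible of it).
The state is a dict: "time_s": time; "joint_positions": joint angles; "qvel": joint speeds; "tau": joint torques, N m; "position": TCP position; "tcp_rot": TCP orientation; "force": force on the tool from outside, world axes, zero at the start; "moment": the same for the moment, N m; "opening": opening from 0.0 (shut) to 1.0 (fully open).
Only numpy, scipy, OpenCV 4.12 (cv2) and the standard library are available. Lean on these libraries where they do the work, as an engineer would, in place of code of your own. Each camera call takes 0.05 s, during which the arm holds its last target.

### The job

The baking is out: first take the small loaf tin off the open oven door and set it down upright on the round wooden board. Then swing the oven door up until it is fully shut, and last turn the larger knob on top of the oven (the thermostat) anticlockwise to its end stop, off. Leave the smaller timer knob and the other things as they are.

Things in the scene. Friction and masses are not known exactly. Their poses are not given: they have to be found in the camera images.
- oven: White table-top oven, 360 mm wide, 280 mm deep, 260 mm high, fixed. Origin on the table at the middle of the lower front edge; -x points out of the front (the door side), y along the front, z up. It stands to the robot's right, its front looking to the robot's left and somewhat away from it.
- door (a joint): Oven door, dark panel 320 mm wide, 135 mm high, 15 mm thick, hinged along its lower edge (hinge line along oven y, 80 mm above the oven's origin): 0 = shut (upright), 1.571 = open as at the start, lying level, inner face up, 80 mm above the table. A stiff hinge: it stays at any angle; lifting at the handle takes about 4 N.
- door_handle (a point): Middle of the handle: a round steel bar 12 mm thick, 200 mm long, along the hinge, held to the door by an arm at each end; 195 mm from the hinge line (60 mm past the panel's edge) and 36 mm outside the inner face. Open: 195 mm out from the oven front, 44 mm above the table, a finger fits between bar and panel from above. Shut: 36 mm in front of the oven, 275 mm up.
- thermostat (a joint): Larger knob on top of the oven: 0 = off, the anticlockwise end stop (seen from above); grows clockwise up to 4.7 rad. Starts 1.1 to 2.7 rad from off. Turning takes about 0.05 N m; it stays where it is left.
- thermostat_grip (a point): On the axis of the larger knob (58 mm behind the oven front, 100 mm to +y of its middle), 37 mm above the oven top. The knob: disc 48 mm across with an upright black bar 46 mm long, 14 mm wide, its top 44 mm above the oven; white pointer line on one half. Site x runs along the bar, pointer at -x, and turns with the knob; when off, the pointer points straight out of the oven's front.
- timer (a joint): Smaller knob on top of the oven, to be left alone: stands at its end stop, 0. Disc 32 mm, bar 30 mm long, 14 mm wide, same height; 58 mm behind the oven front, 100 mm to the -y side of its middle.
- tin: Open dark-steel loaf tin, 100 mm long (x), 52 mm wide (y), 42 mm high, walls 4 mm, about 0.16 kg, a 9 mm flat lip at each end. Origin under the middle of its floor. At the start it stands on the open door, underside 80 mm above the table, its length roughly along the hinge. Grip it across its width from above.
- board_top (a point): Centre of the upper face, 16 mm above the table, of a round wooden board lying on the table to the robot's left, 180 mm across, 16 mm thick, fixed.
- bowl: Bystander: white ceramic bowl, 100 mm across, 45 mm high, standing on top of the oven behind the knobs; origin under its middle
- mug: Bystander: white ceramic mug, 80 mm across, 90 mm high; origin under its middle
- jar: Bystander: glass jar with a steel lid, 70 mm across, 120 mm high; origin under its middle
- mill: Bystander: turned dark-wood pepper mill, 56 mm across, 157 mm high; origin under its middle
- lemon: Bystander: half lemon lying on its cut face, 58 mm across, 36 mm high; origin under its middle
- spoon: Bystander: wooden spoon, 250 mm long, lying flat near the far edge of the table

How it is judged:
By the outcome, as a careful person would: the job done as asked, in the order asked, and still so for the second after the job is handed in, with the robot touching nothing.
It also fails if it takes over 72 s, if anything falls off the work surface, if the arm or the gripper's body presses on something with over 40 N, if the wrist force passes 120 N, or if a joint passes its speed limit or range.

## Working session

There is one attempt and no reset: what is moved stays moved. The work goes in short steps, Python scripts to look and compute and a tool call to move; the robot and the scene stay as the last step left them, time stands still between calls to the robot, and variables do not carry over. Pictures are saved under pics/ and viewed, and the job is handed in when it is done.

Besides the shell and the picture viewer there is one more tool, called after "Request:" by a JSON object that holds its "api" and its "payload", one argument or row to a line. apply_moves: Moves the arm, as the interface text tells. Its arguments: {"type":"object","properties":{"steps":{"type":"array"},"grip":{"type":"number"}},"required":["steps"]}

```bash
ls; mkdir -p pics
python3 - <<'E'
from rig import read_state, imaging, job, spotter
import cv2,numpy as np
s=read_state(); print(s)
for n in ["scene","top","wrist"]:
    im=imaging.capture(n); cv2.imwrite(f"pics/{n}0.png",im[:,:,::-1]); p=imaging.camera_params(n); print(n,p)
    np.savez(f"pics/{n}0.npz",im=im,**{k:np.array(v) for k,v in p.items()})
E
```

```text
pics
{'time_s': 0.0, 'joint_positions': array([ 6.20222162e+01,  3.02772680e+01,  8.21572826e+01,  2.47311931e-03,
        6.76876033e+01, -1.02258496e+01]), 'qvel': array([ 0.0175696 ,  0.01113379,  0.05834499, -0.11832244, -0.03934655,
       -0.08099841]), 'tau': array([-1.17540923e-03, -4.40052545e+01, -1.76586431e+01,  6.31208997e-02,
        5.82629757e-02, -1.56491142e-04]), 'position': array([0.19013128, 0.59455643, 0.19628491]), 'tcp_rot': array([[ 3.04911016e-01, -1.03544268e-03, -9.52380281e-01],
       [ 9.52378549e-01, -1.86408738e-03,  3.04912488e-01],
       [-2.09103946e-03, -9.99997727e-01,  4.17752619e-04]]), 'force': array([-0.87555789, -0.48072936, -0.11860714]), 'moment': array([-0.00858873,  0.02670988, -0.014078  ]), 'opening': 0.998903572756262}
scene {'fov_y': 47.84580160929583, 'cx': 276.08195840841483, 'cy': 213.22117208949575, 'R': array([[-0.84032553,  0.54170838, -0.02012518],
       [ 0.32467174,  0.47322291, -0.81893121],
       [-0.43409821, -0.69470289, -0.5735387 ]]), 't': array([ 0.44399619, -0.06037803,  1.57681242])}
top {'fov_y': 55.524636069060634, 'cx': 281.7914869450895, 'cy': 212.25916836025667, 'R': array([[ 0.02841293, -0.99958492, -0.00476394],
       [-0.99895525, -0.02822374, -0.03594202],
       [ 0.03579264,  0.00578018, -0.99934252]]), 't': array([0.05651317, 0.59128992, 1.28389498])}
wrist {'fov_y': 65.70646984690485, 'cx': 278.1722044139224, 'cy': 209.52842508103177, 'R': array([[ 0.30416467,  0.95261571, -0.00267703],
       [ 0.91667215, -0.2919211 ,  0.27293631],
       [ 0.25922194, -0.08547154, -0.96202838]]), 't': array([-0.62419197, -0.03389434,  0.39218079])}
```

View pics/scene0.png

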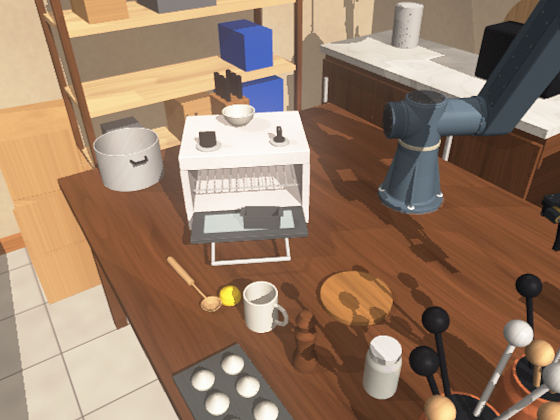

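View pics/top0.png

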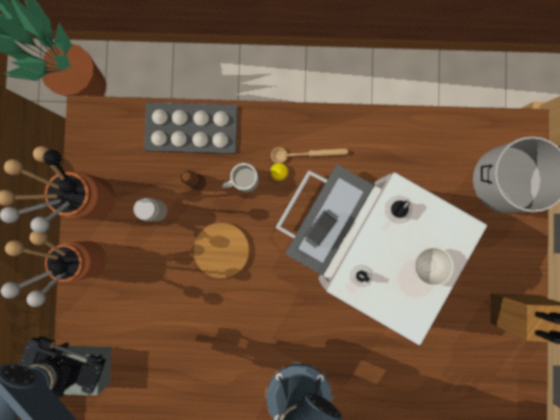

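View pics/wrist0.png

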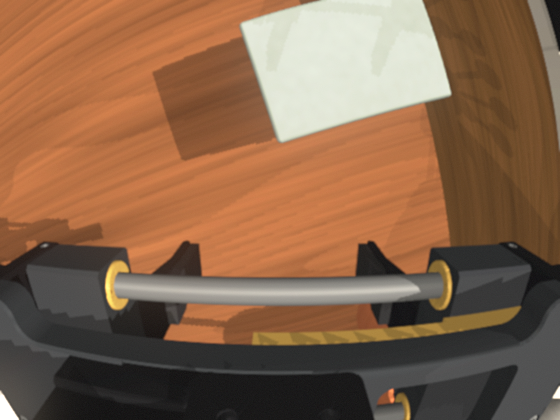

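Run:
```python
from rig import spotter
import cv2,numpy as np
for c in ["top","scene"]:
    im=np.load(f"pics/{c}0.npz")["im"][:,:,::-1].copy()
    for n in ["oven","door","door_handle","thermostat","timer","tin","bowl","board_top","mug","lemon","mill"]:
        try: r=spotter.cut_out(n,c)
        except Exception as e: print(c,n,e); continue
        for k in r[:2]:
            m=k["mask"]; ys,xs=np.nonzero(m); print(c,n,round(k["score"],2),k["rect"],xs.mean().round(1),ys.mean().round(1),m.sum())
        if r: np.savez(f"pics/m_{c}_{n}.npz",m=r[0]["mask"])
    x0,y0,w,h=(265,145,240,210) if c=="top" else (165,95,160,180)
    s=3
    cv2.imwrite(f"pics/{c}z.png",cv2.resize(im[y0:y0+h,x0:x0+w],None,fx=800/w if w>h*1.33 else 600/h,fy=800/w if w>h*1.33 else 600/h,interpolation=cv2.INTER_CUBIC))
```

```text
top oven 0.68 [279.0, 165.8, 208.6, 179.6] 383.0 246.7 19313
top door 0.9 [277.7, 159.8, 94.2, 115.9] 327.9 217.2 4111
top door_handle 0.69 [277.6, 166.3, 95.8, 106.0] 328.3 216.8 4047
top thermostat 0.63 [388.7, 202.8, 20.7, 14.1] 399.4 208.4 277
top thermostat 0.27 [303.7, 209.7, 37.4, 35.1] 320.4 228.3 683
top tin 0.87 [302.6, 209.1, 38.8, 33.7] 320.6 227.6 657
top tin 0.72 [387.6, 201.7, 22.9, 18.2] 399.5 208.6 288
top bowl 0.58 [416.9, 248.3, 31.7, 38.6] 432.9 266.2 1206
top board_top 0.63 [390.3, 198.7, 16.7, 20.0] 399.5 208.4 282
top board_top 0.63 [134.7, 199.4, 31.3, 23.5] 149.9 209.6 608
top mug 0.82 [218.5, 165.0, 39.3, 27.5] 242.2 178.2 710
top mug 0.73 [277.0, 163.8, 204.6, 181.6] 383.7 247.2 18542
top lemon 0.54 [272.8, 162.8, 17.0, 21.9] 278.5 171.3 223
top mill 0.79 [177.5, 167.3, 28.1, 27.0] 192.7 179.8 399
scene oven 0.71 [175.6, 109.6, 135.4, 158.7] 244.9 178.1 14915
scene door_handle 0.86 [191.6, 205.3, 116.7, 61.7] 246.7 231.5 3368
scene thermostat 0.84 [198.7, 132.0, 17.1, 13.6] 207.7 138.5 244
scene timer 0.69 [274.3, 126.2, 12.4, 16.9] 279.1 135.8 113
scene tin 0.83 [236.7, 205.1, 46.9, 25.3] 262.0 216.9 915
scene tin 0.46 [289.8, 311.8, 26.9, 66.0] 305.2 343.6 1227
scene bowl 0.73 [242.4, 283.0, 47.8, 49.4] 263.1 307.5 1695
scene bowl 0.64 [221.7, 105.1, 31.5, 20.1] 238.4 114.5 530
scene board_top 0.79 [320.8, 269.3, 74.0, 54.4] 356.2 298.1 3134
scene mug 0.84 [242.1, 284.2, 43.9, 47.6] 262.5 307.1 1650
scene lemon 0.65 [217.1, 287.5, 24.9, 17.9] 229.6 295.9 363
scene lemon 0.24 [170.7, 258.6, 49.5, 55.6] 195.4 286.9 582
scene mill 0.95 [292.1, 310.6, 25.5, 67.6] 305.0 343.5 1293
```

View pics/topz.png

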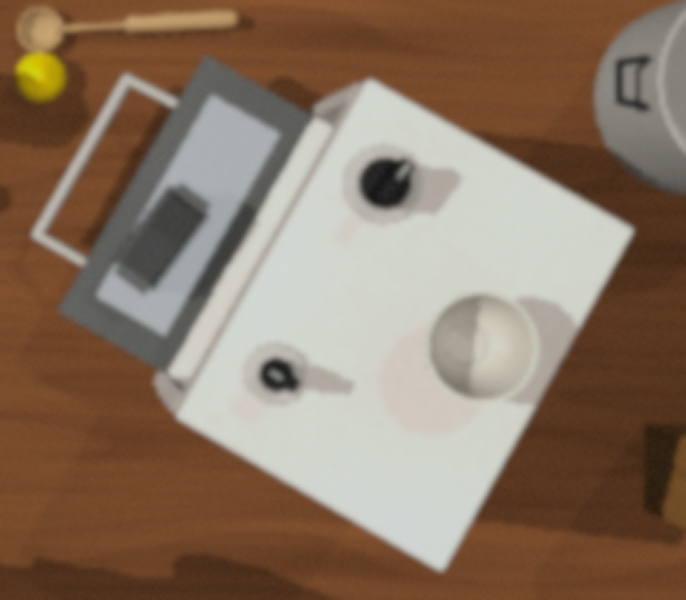

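View pics/scenez.png

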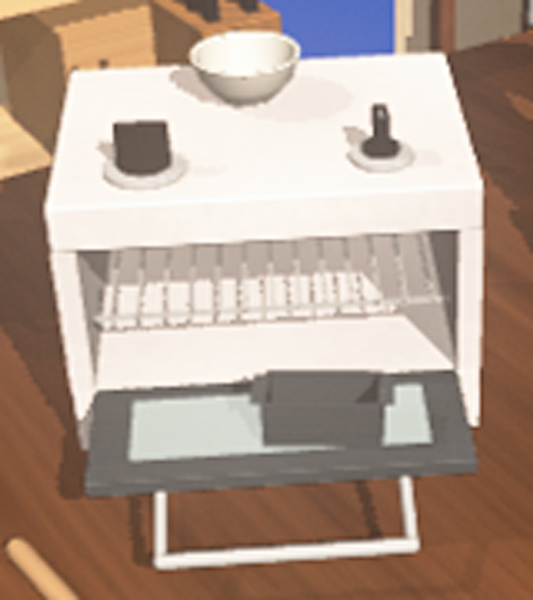

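```bash
cat > h.py <<'E'
import numpy as np, cv2
from scipy.optimize import least_squares
def cam(f):
    d=np.load(f); return {k:d[k] for k in d.files}
def live(p): return {k:np.array(v) for k,v in p.items()}
def proj(p,X,fish=False):
    X=np.atleast_2d(X); c=X@p["R"].T+p["t"]; f=210/np.tan(np.radians(p["fov_y"])/2)
    if fish:
        r=np.hypot(c[:,0],c[:,1]); th=np.arctan2(r,c[:,2]); k=f*th/np.maximum(r,1e-12)
        return np.c_[c[:,0]*k+p["cx"],c[:,1]*k+p["cy"]]
    return np.c_[f*c[:,0]/c[:,2]+p["cx"],f*c[:,1]/c[:,2]+p["cy"]]
def ray(p,uv,fish=False):
    f=210/np.tan(np.radians(p["fov_y"])/2); a=(uv[0]-p["cx"])/f; b=(uv[1]-p["cy"])/f
    if fish:
        th=np.hypot(a,b); s=np.sin(th)/th if th>0 else 1; d=np.array([a*s,b*s,np.cos(th)])
    else: d=np.array([a,b,1.])
    return -p["R"].T@p["t"], p["R"].T@d
def atz(p,uv,z,fish=False):
    o,d=ray(p,uv,fish); return o+d*(z-o[2])/d[2]
def oven2w(P,X):
    x,y,a=P; X=np.atleast_2d(X); c,s=np.cos(a),np.sin(a)
    return np.c_[x+c*X[:,0]-s*X[:,1],y+s*X[:,0]+c*X[:,1],X[:,2]]
E
python3 - <<'E'
from h import *
T=cam("pics/top0.npz");S=cam("pics/scene0.npz")
M=np.array([[0,.18,.26],[.28,.18,.26],[.28,-.18,.26],[0,-.18,.26],[-.195,.1,.044],[-.195,-.1,.044]])
zt=np.array([[370,78],[634,231],[443,571],[180,417],[127,76],[37,235]])
zs=np.array([[48,210],[73,72],[446,55],[483,183],[160,565],[417,548]])
ut=(zt+.5)/(600/210)-.5+[265,145]; us=(zs+.5)/(600/180)-.5+[165,95]
f=lambda P: np.r_[proj(T,oven2w(P,M))-ut,proj(S,oven2w(P,M))-us].ravel()
r=least_squares(f,[0.45,-.15,np.arctan2(-.83,-.55)],loss="soft_l1")
print(r.x,np.degrees(r.x[2]));print(f(r.x).reshape(-1,2).round(1))
P=r.x;np.save("P.npy",P)
for n,X in dict(thermo=[.058,.1,.297],handle=[-.195,0,.044],hinge=[0,0,.08],timer=[.058,-.1,.297]).items(): print(n,oven2w(P,X).round(4))
# board
for p,n in ((S,"scene"),):
    m=np.load(f"pics/m_{n}_board_top.npz")["m"]; ys,xs=np.nonzero(m); print(n,atz(p,(xs.mean(),ys.mean()),.016))
im=T["im"];hsv=cv2.cvtColor(im,cv2.COLOR_RGB2HSV);print(hsv[250,220],hsv[300,220])
for c in [(194,250),(249,250),(221,223),(221,278)]: print(atz(T,c,.016))
# tin rim corners rough
for c in [(180,185),(207,205),(120,270),(145,292)]:
    u=(np.array(c)+.5)/(600/210)-.5+[265,145]; print("tin",atz(T,u,.122))
m=np.load("pics/m_top_tin.npz")["m"]; ys,xs=np.nonzero(m); print(atz(T,(xs.mean(),ys.mean()),.115), cv2.minAreaRect(np.c_[xs,ys].astype(np.float32)))
m=np.load("pics/m_scene_tin.npz")["m"]; ys,xs=np.nonzero(m); print(atz(S,(xs.mean(),ys.mean()),.10))
E
```

```text
[ 0.53778437 -0.13350683 -2.0665403 ] -118.404037521265
[[-0.4 -0.6]
 [ 0.7 -0.7]
 [-0.1  0.9]
 [-2.1  0.2]
 [-0.1  0.7]
 [-0.2 -0.3]
 [-1.1 -0.4]
 [-0.5 -0.7]
 [ 0.1 -1.1]
 [ 0.8  0.6]
 [ 0.4 -0.7]
 [-1.  -0.5]]
thermo [[ 0.5982 -0.2321  0.297 ]]
handle [[0.6305 0.038  0.044 ]]
hinge [[ 0.5378 -0.1335  0.08  ]]
timer [[ 0.4222 -0.137   0.297 ]]
scene [0.4703089  0.27653757 0.016     ]
[ 16 160 166] [ 13 171  91]
[0.45954215 0.35272897 0.016     ]
[0.46463266 0.17538006 0.016     ]
[0.54900035 0.26858658 0.016     ]
[0.37230772 0.26259474 0.016     ]
tin [ 0.5977169  -0.06317417  0.122     ]
tin [ 0.57775126 -0.09165431  0.122     ]
tin [ 0.50790473 -0.00324889  0.122     ]
tin [ 0.48593133 -0.02968931  0.122     ]
[ 0.54333348 -0.04423513  0.115     ] ((320.40673828125, 227.80992126464844), (18.219173431396484, 39.20342254638672), 37.30394744873047)
[ 0.54088188 -0.04903344  0.1       ]
```

Run:
```python
from h import *
T=cam("pics/top0.npz")
im=T["im"][:,:,::-1]
cv2.imwrite("pics/grz.png",cv2.resize(im[320:420,0:140],None,fx=5.5,fy=5.5,interpolation=cv2.INTER_CUBIC))
R=np.array([[.3049,-.001,-.9524],[.9524,-.0019,.3049],[-.002,-1,0]]);t=np.array([.1901,.5946,.1963])
for v in [(0,0,0),(.095,-.062,0),(-.095,-.062,0),(0,-.062,.095),(0,-.062,-.095)]: print(v,((proj(T,t+R@np.array(v))-[0,320])*5.5).round())
```

```text
(0, 0, 0) [[484. 162.]]
(0.095, -0.062, 0) [[232. 134.]]
(-0.095, -0.062, 0) [[608. 270.]]
(0, -0.062, 0.095) [[349. 395.]]
(0, -0.062, -0.095) [[489.  11.]]
```

View pics/grz.png

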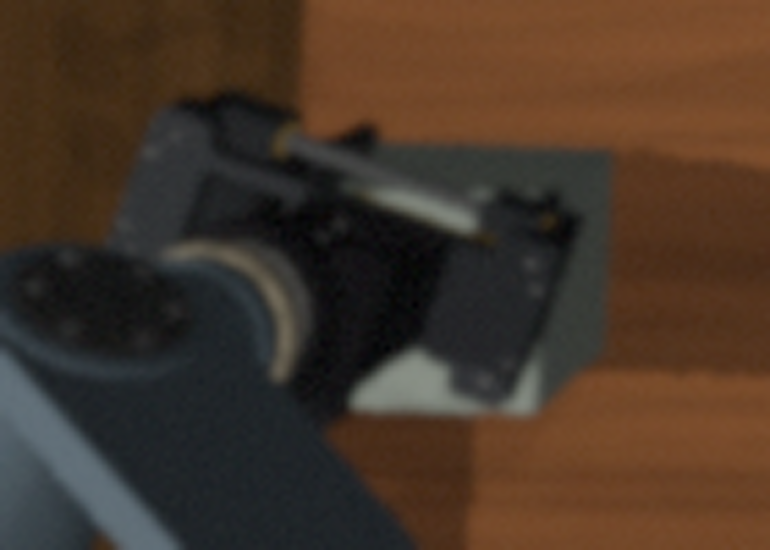

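Request:
{"api": "apply_moves", "payload": {
  "steps": [
    {"x": 0,"y": 0,"z": 45,"spin": -0.05},
    {"x": 0,"y": -10,"z": 45,"spin": -0.05},
    {"x": 22,"y": -44,"z": 10,"spin": -0.05},
    {"x": 22,"y": -44,"z": 0,"spin": -0.03},
    {"x": 22,"y": -44,"z": 0},
    {"x": 22,"y": -44,"z": 0},
    {"x": 22,"y": -44,"z": 0},
    {"x": 22,"y": -44,"z": 0},
    {"x": 22,"y": -44,"z": 0},
    {"x": 22,"y": -44,"z": 0},
    {"x": 22,"y": -44,"z": 0},
    {"x": 0,"y": 0,"z": 0}
  ]
}}

```text
invalid input at $.steps[4]: expected keys x, y, z, spin
```

Request:
{"api": "apply_moves", "payload": {
  "steps": [
    {"x": 0,"y": 0,"z": 45,"spin": -0.05},
    {"x": 0,"y": -10,"z": 45,"spin": -0.05},
    {"x": 22,"y": -44,"z": 10,"spin": -0.05},
    {"x": 22,"y": -44,"z": 0,"spin": -0.03},
    {"x": 22,"y": -44,"z": 0,"spin": 0},
    {"x": 22,"y": -44,"z": 0,"spin": 0},
    {"x": 22,"y": -44,"z": 0,"spin": 0},
    {"x": 22,"y": -44,"z": 0,"spin": 0},
    {"x": 22,"y": -44,"z": 0,"spin": 0},
    {"x": 22,"y": -44,"z": 0,"spin": 0},
    {"x": 22,"y": -44,"z": 0,"spin": 0},
    {"x": 0,"y": 0,"z": 0,"spin": 0}
  ]
}}

```text
time_s: 2.45
position: [0.3923, 0.1793, 0.3023]
tcp_rot: [[0.473, 0.011, -0.881], [0.881, 0.004, 0.473], [0.009, -1.0, -0.008]]
force: [0.1, 0.6, -0.4]
opening: 0.998
```

Request:
{"api": "apply_moves", "payload": {
  "steps": [
    {"x": 22,"y": -40,"z": 6,"spin": 0},
    {"x": 22,"y": -40,"z": 6,"spin": 0},
    {"x": 22,"y": -40,"z": 6,"spin": 0},
    {"x": 22,"y": -40,"z": 6,"spin": 0},
    {"x": 15,"y": -30,"z": 6,"spin": 0},
    {"x": 5,"y": -10,"z": 0,"spin": 0},
    {"x": 0,"y": 0,"z": 0,"spin": 0}
  ]
}}

```text
time_s: 3.15
position: [0.5014, -0.0232, 0.3336]
tcp_rot: [[0.471, 0.012, -0.882], [0.882, 0.008, 0.471], [0.013, -1.0, -0.007]]
force: [-0.3, 0.2, -0.4]
opening: 1.001
```

```bash
cat > snap.py <<'E'
import sys
from rig import read_state, imaging, job, spotter
from h import *
def snap(n,tag):
    p=live(imaging.camera_params(n)); im=imaging.capture(n); cv2.imwrite(f"pics/{n}{tag}.png",im[:,:,::-1]); np.savez(f"pics/{n}{tag}.npz",im=im,**p); return im,p
if __name__=="__main__":
    for n in sys.argv[2:]: snap(n,sys.argv[1])
    s=read_state(); print(s["time_s"],s["position"],s["force"],s["opening"])
E
python3 snap.py 1 wrist
python3 - <<'E'
from rig import spotter
from h import *
for n in ["tin","thermostat"]:
    for k in spotter.cut_out(n,"wrist")[:2]: print(n,k["score"],k["rect"]); np.savez(f"pics/m1_{n}.npz",m=k["mask"])
E
```

```text
3.2 [ 0.50090621 -0.02242696  0.33359425] [0.31715888 0.77881086 0.54459732] 0.9984021967740007
tin 0.74 [213.6, 120.4, 138.6, 201.4]
tin 0.61 [253.2, 168.8, 48.3, 91.6]
```

View pics/wrist1.png

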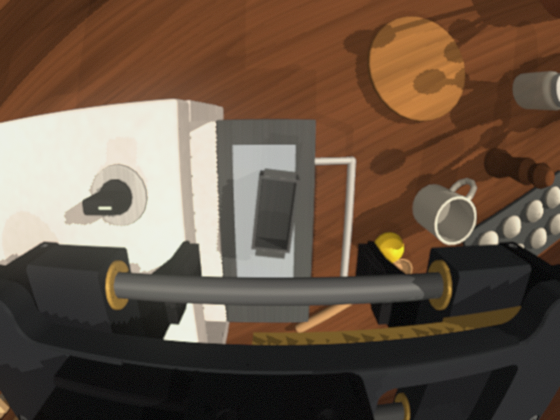

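Run:
```python
from h import *
W=cam("pics/wrist1.npz");im=W["im"][:,:,::-1]
cv2.imwrite("pics/w1z.png",cv2.resize(im[150:280,220:340],None,fx=4.6,fy=4.6,interpolation=cv2.INTER_CUBIC))
```

```text
(no output)
```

View pics/w1z.png

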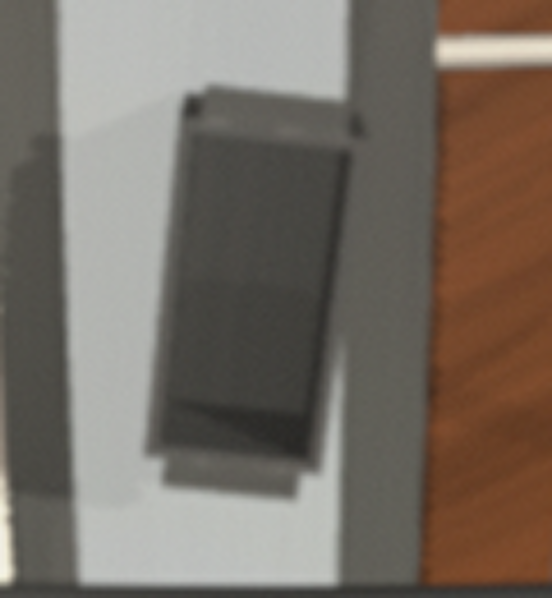

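Run:
```python
from h import *
W=cam("pics/wrist1.npz");P=np.load("P.npy");a=P[2]
def inoven(X): d=X[:2]-P[:2]; c,s=np.cos(a),np.sin(a); return np.array([c*d[0]+s*d[1],-s*d[0]+c*d[1]])
pts=dict(ul=(187,120),ur=(354,138),lr=(320,470),ll=(147,456),lipul=(206,86),lipur=(352,103),liplr=(297,497),lipll=(163,486))
Q={}
for n,c in pts.items():
    u=(np.array(c)+.5)/4.6-.5+[220,150]; X=atz(W,u,.122,True); Q[n]=X; print(n,X.round(4),inoven(X).round(4))
C=(Q["ul"]+Q["ur"]+Q["lr"]+Q["ll"])/4; print(C,inoven(C)); d=Q["ul"]+Q["ur"]-Q["lr"]-Q["ll"]; print(np.degrees(np.arctan2(d[1],d[0])),np.linalg.norm(d)/2, np.linalg.norm(Q["ul"]-Q["ur"]))
# door edges check z=.08 : handle ends, door corner
for n,u in dict(doorUR=(315,121),doorUL=(217,121),hbarU=(354,159)).items(): print(n,inoven(atz(W,u,.08 if 'door' in n else .044,True)).round(4))
print(np.degrees(a))
```

```text
ul [ 0.4889 -0.0386  0.122 ] [-0.0602 -0.0881]
ur [ 0.5147 -0.001   0.122 ] [-0.1056 -0.0833]
lr [ 0.5972 -0.0544  0.122 ] [-0.0979  0.0147]
ll [ 0.5695 -0.0965  0.122 ] [-0.0476  0.0104]
lipul [ 0.4832 -0.0296  0.122 ] [-0.0654 -0.0975]
lipur [0.5059 0.003  0.122 ] [-0.1049 -0.093 ]
liplr [ 0.6017 -0.0643  0.122 ] [-0.0913  0.0233]
lipll [ 0.5801 -0.0972  0.122 ] [-0.0521  0.0199]
[ 0.54261514 -0.04763482  0.122     ] [-0.07783225 -0.03659891]
145.69242047560112 0.0987341952892418 0.04564141175346564
doorUR [-0.1323 -0.1565]
doorUL [ 1.000e-04 -1.566e-01]
hbarU [-0.1976 -0.101 ]
-118.404037521265
```

Request:
{"api": "apply_moves", "payload": {
  "steps": [
    {"x": 30,"y": 2,"z": -5,"spin": -0.05},
    {"x": 31,"y": 1,"z": -10,"spin": -0.058},
    {"x": 0,"y": 0,"z": -40,"spin": 0},
    {"x": 0,"y": 0,"z": -40,"spin": 0},
    {"x": 0,"y": 0,"z": -40,"spin": 0},
    {"x": 0,"y": 0,"z": 0,"spin": 0}
  ],
  "grip": 50
}}

```text
time_s: 3.9
position: [0.5585, -0.0054, 0.1972]
tcp_rot: [[0.553, 0.015, -0.833], [0.833, 0.01, 0.553], [0.017, -1.0, -0.006]]
force: [-1.0, 0.7, -0.1]
opening: 0.601
```

```bash
python3 snap.py 2 wrist scene
```

```text
4.0 [ 0.56309863 -0.00675928  0.20244589] [-0.10729885  0.45814611  0.22918182] 0.5835490909959539
```

View pics/wrist2.png

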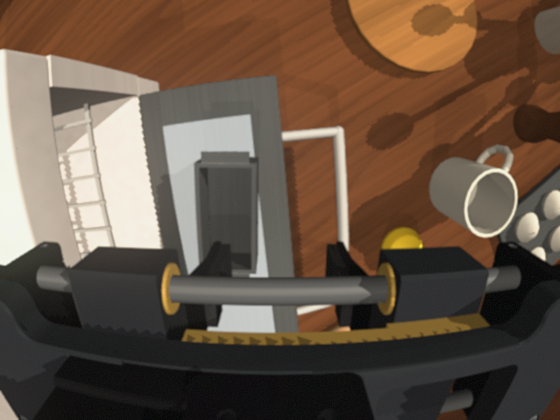

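View pics/scene2.png

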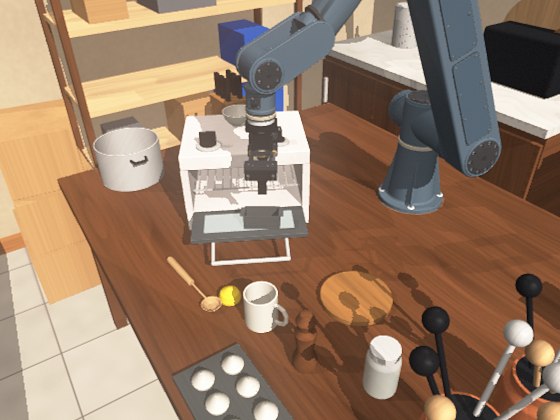

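Request:
{"api": "apply_moves", "payload": {
  "steps": [
    {"x": -1,"y": -13,"z": 0,"spin": 0},
    {"x": 0,"y": 0,"z": -25,"spin": 0},
    {"x": 0,"y": 0,"z": 0,"spin": 0}
  ]
}}

```text
time_s: 4.3
position: [0.567, -0.0214, 0.1851]
tcp_rot: [[0.55, 0.041, -0.834], [0.835, 0.003, 0.551], [0.025, -0.999, -0.032]]
force: [-1.0, 0.9, 0.1]
opening: 0.575
```

```bash
python3 snap.py 3 wrist; python3 -c "
from rig import read_state
from h import *
s=read_state();p=s['position'];R=s['tcp_rot'];C=np.array([.5426,-.0476,.108]);d=R.T@(C-p);print(p,R.round(3).tolist(),'tin centre in tool x:',d)"
```

```text
4.35 [ 0.56925749 -0.02200491  0.18731031] [0.44557748 0.11164439 0.5818284 ] 0.571607962327517
[ 0.56925749 -0.02200491  0.18731031] [[0.55, 0.046, -0.834], [0.835, 0.002, 0.551], [0.027, -0.999, -0.037]] tin centre in tool x: [-0.03817918  0.07794368  0.01109005]
```

View pics/wrist3.png

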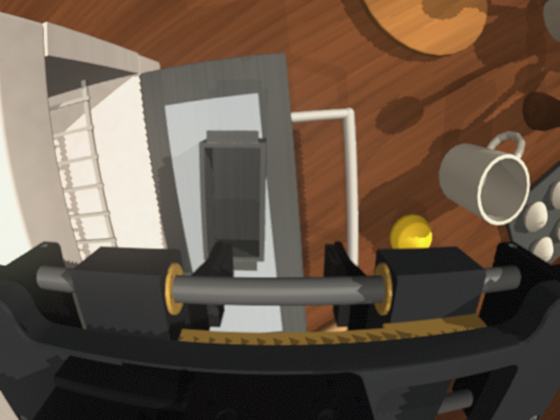

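```bash
python3 -c "
from rig import read_state
s=read_state();print(s['joint_positions'].round(2),s['qvel'].round(2),s['tau'].round(1),s['time_s'],s['position'])"
```

```text
[-13.89  25.52  92.96   0.87  58.98 -70.89] [ 0.16 -0.75 -2.01  0.06 -0.42  0.34] [  0.2 -36.1 -14.2   0.1   0.1  -0. ] 4.35 [ 0.56925749 -0.02200491  0.18731031]
```

Request:
{"api": "apply_moves", "payload": {
  "steps": [
    {"x": -1,"y": 0,"z": 0,"spin": 0},
    {"x": -1,"y": 0,"z": 0,"spin": 0}
  ]
}}

```text
time_s: 4.55
position: [0.5697, -0.0234, 0.1915]
tcp_rot: [[0.55, 0.053, -0.833], [0.834, -0.0, 0.551], [0.029, -0.999, -0.045]]
force: [0.5, -0.1, 0.3]
opening: 0.57
```

```bash
python3 -c "
from rig import read_state
s=read_state();print(s['joint_positions'].round(2),s['qvel'].round(2),s['tau'].round(1),s['time_s'],s['position'],s['tcp_rot'].round(3))"
```

```text
[-14.01  25.09  92.97   0.86  58.97 -70.98] [-0.52 -2.01  0.32 -0.04 -0.2  -0.44] [ -0.  -38.2 -16.3   0.   -0.1   0. ] 4.55 [ 0.56973217 -0.02336889  0.19149462] [[ 0.55   0.053 -0.833]
 [ 0.834 -0.     0.551]
 [ 0.029 -0.999 -0.045]]
```

```bash
python3 -c "
from rig import read_state,imaging
for i in range(6):
    imaging.capture('wrist'); s=read_state();print(s['joint_positions'].round(2),s['time_s'],s['position'].round(4),s['tcp_rot'][:,1].round(3))"
```

```text
[-14.01  25.07  92.97   0.86  58.96 -70.98] 4.6 [ 0.5698 -0.0234  0.1916] [ 0.054 -0.    -0.999]
[-14.    25.11  93.01   0.86  58.95 -70.97] 4.65 [ 0.5695 -0.0232  0.1911] [ 0.053  0.    -0.999]
[-13.99  25.14  93.03   0.87  58.94 -70.97] 4.7 [ 0.5692 -0.023   0.1907] [ 0.052  0.    -0.999]
[-13.99  25.17  93.05   0.87  58.94 -70.97] 4.75 [ 0.569  -0.0229  0.1903] [ 0.051  0.001 -0.999]
[-13.98  25.19  93.07   0.87  58.93 -70.97] 4.8 [ 0.5688 -0.0228  0.19  ] [ 0.051  0.001 -0.999]
[-13.98  25.21  93.08   0.87  58.93 -70.97] 4.85 [ 0.5687 -0.0228  0.1898] [ 0.05   0.001 -0.999]
```

Request:
{"api": "apply_moves", "payload": {
  "steps": [
    {"x": -3,"y": 2,"z": -27,"spin": 0},
    {"x": -3,"y": 1,"z": -27,"spin": 0},
    {"x": -1,"y": 0,"z": -20,"spin": 0}
  ]
}}

```text
time_s: 5.15
position: [0.5653, -0.0203, 0.1176]
tcp_rot: [[0.55, 0.061, -0.833], [0.835, -0.002, 0.551], [0.032, -0.998, -0.051]]
force: [0.4, -1.0, -1.0]
opening: 0.576
```

```bash
cat > wait.py <<'E'
import sys
from rig import read_state,imaging
from h import *
for i in range(int(sys.argv[1])):
    imaging.capture('top')
s=read_state();print(s['joint_positions'].round(2),s['time_s'],s['position'].round(4),s['tcp_rot'].round(3).tolist(),s['force'].round(1),s['opening'].round(3))
E
python3 wait.py 3; python3 snap.py 4 wrist; python3 wait.py 1
```

```text
5.35 [ 0.56593453 -0.02058972  0.11864523] [ 1.06591944  1.0079975  -0.35657581] 0.57118994649962Traceback (most recent call last):
  File "wait.py", line 6, in <module>
    s=read_state();print(s['joint_positions'].round(2),s['time_s'],s['position'].round(4),s['tcp_rot'].round(3).tolist(),s['force'].round(1),s['opening'].round(3))
                                                                                                                                             ^^^^^^^^^^^^^^^^^^
AttributeError: 'float' object has no attribute 'round'
Traceback (most recent call last):
  File "wait.py", line 6, in <module>
    s=read_state();print(s['joint_positions'].round(2),s['time_s'],s['position'].round(4),s['tcp_rot'].round(3).tolist(),s['force'].round(1),s['opening'].round(3))
                                                                                                                                             ^^^^^^^^^^^^^^^^^^
AttributeError: 'float' object has no attribute 'round'
```

View pics/wrist4.png

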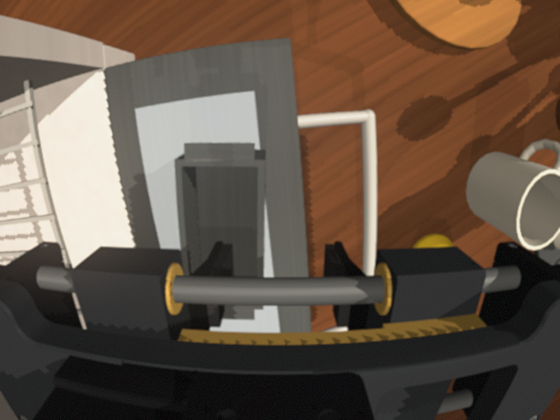

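```bash
sed -i "s/s\['opening'\].round(3)/round(float(s['opening']),3)/" wait.py; python3 wait.py 1
```

```text
[-13.83  30.37  97.77   0.99  48.29 -71.04] 5.45 [ 0.567  -0.0208  0.1198] [[0.55, 0.064, -0.833], [0.835, -0.002, 0.551], [0.033, -0.998, -0.054]] [ 0.  -0.2 -0. ] 0.577
```

Request:
{"api": "apply_moves", "payload": {
  "steps": [
    {"x": -4,"y": 2,"z": -12,"spin": 0}
  ]
}}

```text
time_s: 5.55
position: [0.566, -0.0197, 0.1103]
tcp_rot: [[0.549, 0.071, -0.833], [0.835, -0.004, 0.551], [0.035, -0.997, -0.061]]
force: [-0.1, 0.4, -0.4]
opening: 0.574
```

```bash
python3 wait.py 3
```

```text
[-13.71  31.12  98.86   1.01  46.43 -70.98] 5.7 [ 0.5631 -0.0188  0.1084] [[0.55, 0.064, -0.833], [0.835, -0.002, 0.551], [0.033, -0.998, -0.055]] [0.1 0.3 0.7] 0.578
```

Request:
{"api": "apply_moves", "payload": {
  "steps": [
    {"x": 0,"y": 0,"z": 0,"spin": 0}
  ],
  "grip": 0
}}

```text
time_s: 5.8
position: [0.5639, -0.019, 0.1094]
tcp_rot: [[0.549, 0.066, -0.833], [0.835, -0.003, 0.55], [0.034, -0.998, -0.056]]
force: [0.0, -0.2, 1.0]
opening: 0.539
```

```bash
python3 wait.py 4;python3 wait.py 4;python3 wait.py 2; python3 snap.py 5 wrist scene
```

```text
[-13.72  31.07  98.82   1.01  46.44 -70.98] 6.0 [ 0.5636 -0.019   0.109 ] [[0.549, 0.065, -0.833], [0.835, -0.003, 0.55], [0.034, -0.998, -0.056]] [-0.9 -0.2  0. ] 0.384
[-13.72  31.11  98.85   1.01  46.44 -70.97] 6.2 [ 0.5632 -0.0189  0.1086] [[0.55, 0.064, -0.833], [0.835, -0.003, 0.551], [0.033, -0.998, -0.055]] [1.1 0.4 0.2] 0.206
[-13.72  31.11  98.86   1.01  46.43 -70.98] 6.3 [ 0.5631 -0.0188  0.1085] [[0.55, 0.064, -0.833], [0.835, -0.003, 0.551], [0.033, -0.998, -0.055]] [-0.6 -0.8 -0. ] 0.113
6.4 [ 0.56306093 -0.01880055  0.10840933] [-0.15961346 -0.08214389  1.00388631] 0.047360728934182694
```

View pics/wrist5.png

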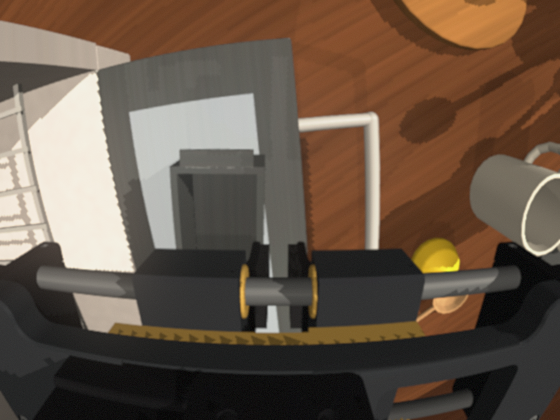

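View pics/scene5.png

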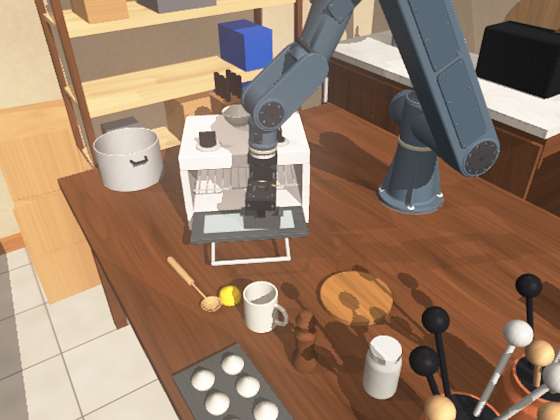

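```bash
python3 wait.py 4
```

```text
[-13.71  31.12  98.86   1.01  46.43 -70.98] 6.6 [ 0.563  -0.0188  0.1084] [[0.55, 0.064, -0.833], [0.835, -0.002, 0.551], [0.033, -0.998, -0.055]] [-0.  -0.7  0.4] 0.008
```

Request:
{"api": "apply_moves", "payload": {
  "steps": [
    {"x": 0,"y": 0,"z": 20,"spin": 0},
    {"x": 0,"y": 0,"z": 20,"spin": 0}
  ]
}}

```text
time_s: 6.8
position: [0.5604, -0.0183, 0.1463]
tcp_rot: [[0.55, 0.056, -0.833], [0.835, -0.001, 0.551], [0.03, -0.998, -0.047]]
force: [0.5, -0.6, -0.3]
opening: 0.004
```

```bash
python3 wait.py 3; python3 snap.py 6 wrist scene
```

```text
[-13.72  27.76  97.02   0.93  51.81 -70.86] 6.95 [ 0.5618 -0.0186  0.1472] [[0.55, 0.061, -0.833], [0.835, -0.002, 0.551], [0.032, -0.998, -0.052]] [-0.5  0.3 -0.2] 0.006
7.05 [ 0.56036516 -0.01824946  0.14572396] [-0.41975403  0.15833154 -0.53701327] 0.002050673159887684
```

View pics/wrist6.png

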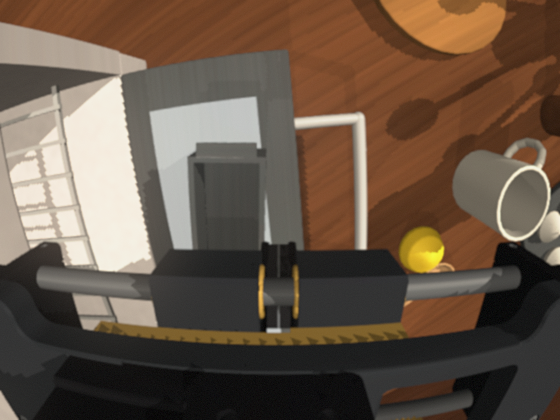

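View pics/scene6.png

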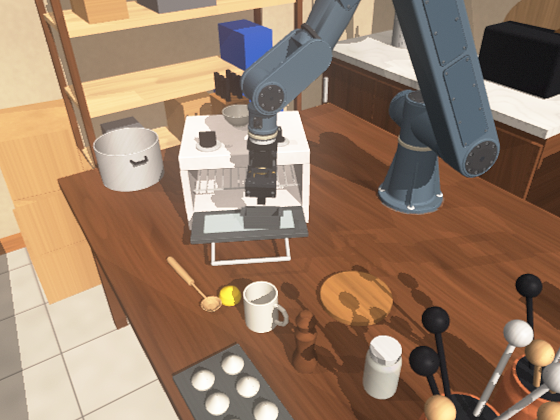

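```bash
python3 - <<'E'
from h import *
from rig import read_state
for t in ["3","5","6"]:
    W=cam(f"pics/wrist{t}.npz");
    for n,u in dict(z6=[(189,157),(265,155)],z5=[(171,172),(265,170)],z3=[(202,145),(265,143)]).items():
        if n[1]==t:
            a,b=[atz(W,x,.122,True) for x in u]; print(t,a,b,np.linalg.norm(a-b))
s=read_state();p=s['position'];R=s['tcp_rot'];W=cam("pics/wrist6.npz")
for v in [(0,0,0),(0,.008,0),(0,.008,-.0095),(0,.008,.0095),(0,-.062,0)]: print(v,proj(W,p+R@np.array(v),True))
C=np.array([.5426,-.0476,.122]);
n=np.array([.5635,.826,0]);l=np.array([.826,-.5635,0])
for a in (-1,1):
  for b in (-1,1): print(a,b,proj(W,C+a*.026*n+b*.05*l,True).round(), proj(cam("pics/wrist5.npz"),C+a*.026*n+b*.05*l,True).round())
E
python3 - <<'E'
import cv2
im=cv2.imread('pics/wrist6.png');cv2.imwrite('pics/w6z.png',cv2.resize(im[120:345,150:400],None,fx=2.66,fy=2.66,interpolation=cv2.INTER_CUBIC))
im=cv2.imread('pics/scene6.png');cv2.imwrite('pics/s6z.png',cv2.resize(im[150:275,170:320],None,fx=4.8,fy=4.8,interpolation=cv2.INTER_CUBIC))
E
```

```text
3 [ 0.49023979 -0.03923634  0.122     ] [0.51671736 0.00192819 0.122     ] 0.04894466471584773
5 [ 0.48992699 -0.04125985  0.122     ] [0.51840384 0.00201744 0.122     ] 0.05180593170348464
6 [ 0.48792884 -0.03918957  0.122     ] [0.51545283 0.00302226 0.122     ] 0.05039254579761058
(0, 0, 0) [[276.70689373 239.56711341]]
(0, 0.008, 0) [[276.75325016 235.07415582]]
(0, 0.008, -0.0095) [[276.76261222 248.56215417]]
(0, 0.008, 0.0095) [[276.74531434 221.1529076 ]]
(0, -0.062, 0) [[276.20101397 289.56546406]]
-1 -1 [[186. 157.]] [[168. 167.]]
-1 1 [[196. 287.]] [[185. 316.]]
1 -1 [[264. 156.]] [[262. 166.]]
1 1 [[264. 289.]] [[263. 319.]]
```

View pics/w6z.png

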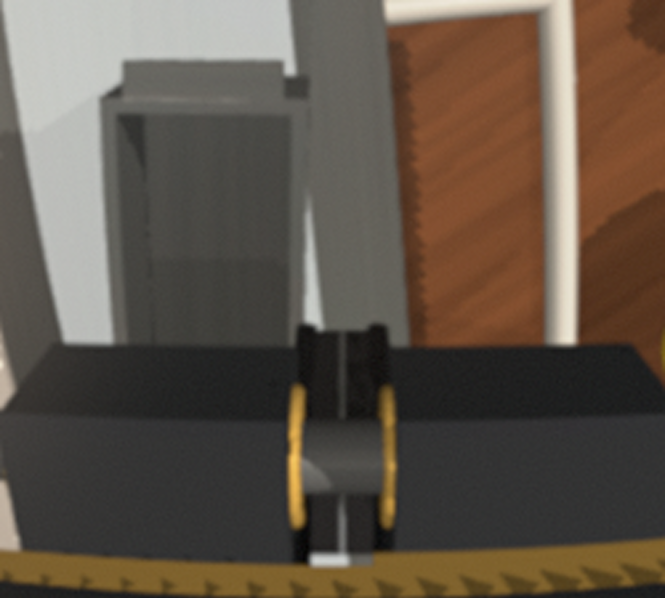

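View pics/s6z.png

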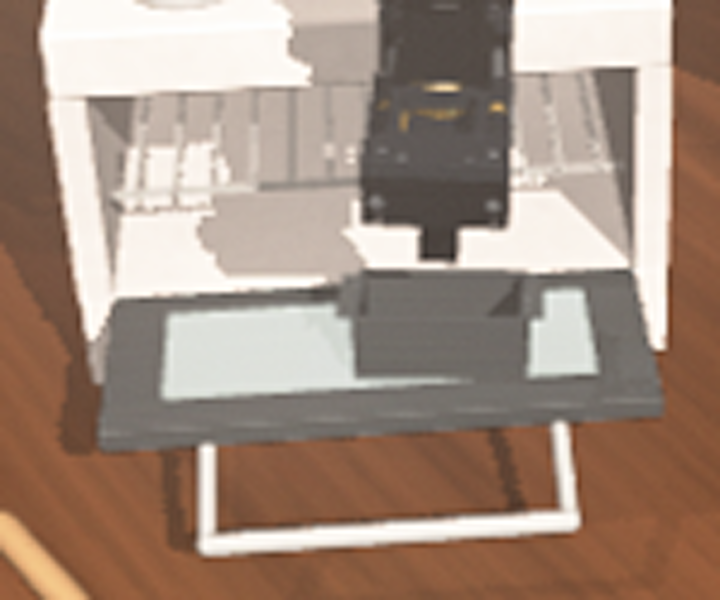

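Run:
```python
from h import *
from rig import read_state
s=read_state();p=s['position'];R=s['tcp_rot'];S=cam("pics/scene6.npz")
for v in [-.062,-.03,-.011,0,.008]: print(v,proj(S,p+R@np.array([0,v,0])).round(1),((proj(S,p+R@np.array([0,v,0]))-[170,150])*4.8).round())
C=np.array([.5426,-.0476,.122]);
n=np.array([.5635,.826,0]);l=np.array([.826,-.5635,0])
for a in (-1,1):
  for b in (-1,1): print(a,b,((proj(S,C+a*.026*n+b*.05*l)-[170,150])*4.8).round())
```

```text
-0.062 [[261.5 190.8]] [[439. 196.]]
-0.03 [[261.3 201.3]] [[438. 246.]]
-0.011 [[261.2 207.3]] [[438. 275.]]
0 [[261.2 210.8]] [[438. 292.]]
0.008 [[261.2 213.3]] [[438. 304.]]
-1 -1 [[527. 266.]]
-1 1 [[356. 267.]]
1 -1 [[525. 318.]]
1 1 [[349. 318.]]
```

```bash
python3 - <<'E'
from h import *
from rig import read_state
R6=np.array([[.55,.061,-.833],[.835,-.002,.551],[.032,-.998,-.052]]);p6=np.array([.5604,-.0182,.1457])
R0=np.array([[.3049,-.001,-.9524],[.9524,-.0019,.3049],[-.002,-1,0]]);p0=np.array([.1901,.5946,.1963])
for W,p,R,x in ((cam("pics/wrist6.npz"),p6,R6,0),(cam("pics/wrist0.npz"),p0,R0,.0435)):
  for v in [-.062,-.04,-.03,-.02,-.01,0,.008]: print(v,[proj(W,p+R@np.array([x,v,z]),True).round(1).tolist() for z in (-.0095,.0095)])
  c=-W["R"].T@W["t"]; print(R.T@(c-p), R.T@W["R"][2])
E
python3 -c "
import cv2
im=cv2.imread('pics/wrist0.png');cv2.imwrite('pics/w0z.png',cv2.resize(im[220:345,150:400],None,fx=3,fy=3,interpolation=cv2.INTER_CUBIC))"
```

```text
-0.062 [[[276.2, 306.7]], [[276.1, 270.3]]]
-0.04 [[[276.5, 283.9]], [[276.4, 250.7]]]
-0.03 [[[276.6, 275.2]], [[276.5, 243.3]]]
-0.02 [[[276.6, 267.2]], [[276.6, 236.6]]]
-0.01 [[[276.7, 260.0]], [[276.7, 230.6]]]
0 [[[276.8, 253.5]], [[276.8, 225.2]]]
0.008 [[[276.9, 248.6]], [[276.9, 221.2]]]
[ 0.0009406  -0.18979852  0.07341558] [-5.16308896e-04  9.61844708e-01 -2.73181780e-01]
-0.062 [[[369.2, 308.0]], [[374.2, 272.5]]]
-0.04 [[[359.2, 285.8]], [[362.7, 253.2]]]
-0.03 [[[355.2, 277.1]], [[358.3, 245.8]]]
-0.02 [[[351.6, 269.3]], [[354.3, 239.1]]]
-0.01 [[[348.3, 262.1]], [[350.6, 233.1]]]
0 [[[345.2, 255.6]], [[347.3, 227.6]]]
0.008 [[[342.9, 250.7]], [[344.8, 223.6]]]
[ 0.00054095 -0.18854316  0.0746711 ] [-4.42267704e-04  9.61931553e-01 -2.72943247e-01]
```

View pics/w0z.png

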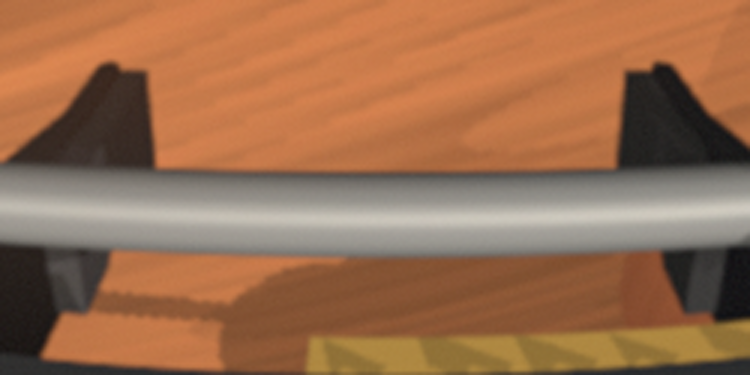

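Request:
{"api": "apply_moves", "payload": {
  "steps": [
    {"x": 3,"y": -1,"z": 0,"spin": 0}
  ],
  "grip": 50
}}

```text
time_s: 7.15
position: [0.5623, -0.0189, 0.1447]
tcp_rot: [[0.55, 0.055, -0.833], [0.835, -0.0, 0.551], [0.03, -0.999, -0.046]]
force: [0.8, 0.5, -0.7]
opening: 0.039
```

```bash
python3 wait.py 10
```

```text
[-13.75  28.07  96.7    0.93  52.05 -70.88] 7.65 [ 0.5633 -0.0192  0.1457] [[0.55, 0.057, -0.833], [0.835, -0.001, 0.551], [0.031, -0.998, -0.048]] [ 0.4  0.4 -0.8] 0.466
```

Request:
{"api": "apply_moves", "payload": {
  "steps": [
    {"x": -1,"y": 0,"z": -25,"spin": 0},
    {"x": -1,"y": 0,"z": -25,"spin": 0},
    {"x": -1,"y": 0,"z": -18,"spin": 0}
  ]
}}

```text
time_s: 7.95
position: [0.5641, -0.02, 0.0797]
tcp_rot: [[0.549, 0.068, -0.833], [0.835, -0.003, 0.55], [0.034, -0.998, -0.058]]
force: [-0.6, -0.1, -0.6]
opening: 0.57
```

```bash
python3 wait.py 2; python3 snap.py 7 wrist scene; python3 wait.py 1;  python3 - <<'E'
import cv2
im=cv2.imread('pics/scene7.png');cv2.imwrite('pics/s7z.png',cv2.resize(im[150:275,170:320],None,fx=4.8,fy=4.8,interpolation=cv2.INTER_CUBIC))
E
```

```text
[-13.82  33.86 100.1    1.09  42.56 -71.19] 8.05 [ 0.562  -0.0196  0.0783] [[0.55, 0.062, -0.833], [0.835, -0.002, 0.551], [0.032, -0.998, -0.053]] [-1.   0.3 -0.6] 0.569
8.15 [ 0.56428887 -0.02002518  0.08059955] [0.72669275 0.45576691 0.62483427] 0.5733849162910077
[-13.81  33.64  99.91   1.09  42.58 -71.19] 8.2 [ 0.5649 -0.0202  0.0812] [[0.549, 0.069, -0.833], [0.835, -0.004, 0.55], [0.035, -0.998, -0.059]] [ 1.2 -0.1  1.2] 0.574
```

View pics/wrist7.png

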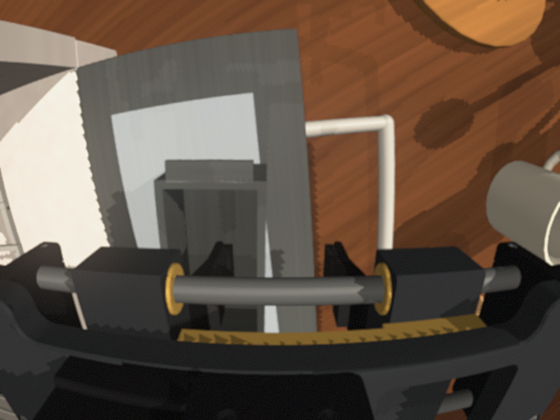

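View pics/s7z.png

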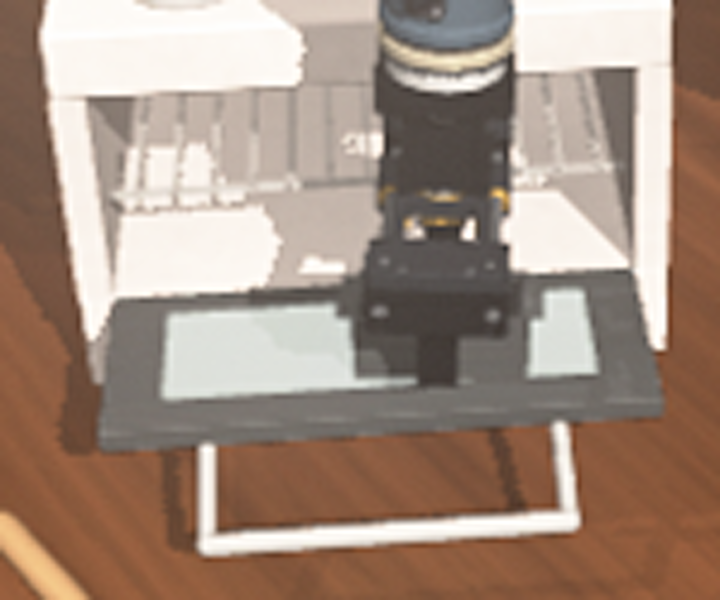

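Request:
{"api": "apply_moves", "payload": {
  "steps": [
    {"x": -2,"y": 1,"z": -9,"spin": 0}
  ],
  "grip": 0
}}

```text
time_s: 8.3
position: [0.5652, -0.0197, 0.0741]
tcp_rot: [[0.549, 0.074, -0.832], [0.835, -0.005, 0.55], [0.037, -0.997, -0.065]]
force: [0.4, 0.6, 0.3]
opening: 0.539
```

```bash
for i in 1 2 3 4 5; do python3 wait.py 3; done; python3 snap.py 8 wrist
```

```text
[-13.75  34.36 100.55   1.11  41.24 -71.17] 8.45 [ 0.5626 -0.019   0.0723] [[0.549, 0.068, -0.833], [0.835, -0.004, 0.55], [0.035, -0.998, -0.059]] [ 0.2  0.  -0.4] 0.428
[-13.75  34.35 100.51   1.11  41.23 -71.17] 8.6 [ 0.5631 -0.0192  0.0725] [[0.549, 0.069, -0.833], [0.835, -0.004, 0.55], [0.035, -0.998, -0.06]] [-0.6 -0.7  0.7] 0.298
[-13.77  34.36 100.52   1.08  41.25 -71.17] 8.75 [ 0.5628 -0.0193  0.0724] [[0.549, 0.069, -0.833], [0.835, -0.004, 0.55], [0.034, -0.998, -0.059]] [-0.8 -0.9 -0.2] 0.158
[-13.76  34.37 100.52   1.1   41.24 -71.17] 8.9 [ 0.5628 -0.0193  0.0723] [[0.549, 0.069, -0.833], [0.835, -0.004, 0.55], [0.035, -0.998, -0.059]] [-2.2 -0.9  7.5] 0.046
[-13.77  34.31 100.52   1.03  41.33 -71.16] 9.05 [ 0.5626 -0.0196  0.0728] [[0.549, 0.068, -0.833], [0.835, -0.004, 0.55], [0.034, -0.998, -0.059]] [-3.1 -1.6  5. ] 0.045
9.1 [ 0.56256622 -0.01959303  0.07287782] [-2.50006903 -1.39208299  5.76271301] 0.04469778688628704
```

View pics/wrist8.png

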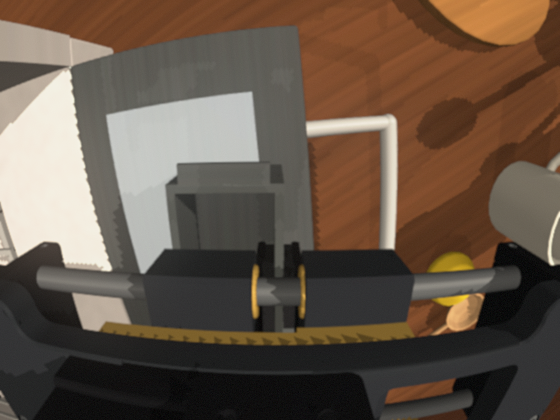

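Request:
{"api": "apply_moves", "payload": {
  "steps": [
    {"x": 0,"y": 0,"z": 20,"spin": 0},
    {"x": 0,"y": 0,"z": 30,"spin": 0},
    {"x": 0,"y": 5,"z": 25,"spin": 0}
  ]
}}

```text
time_s: 9.4
position: [0.5589, -0.0139, 0.1457]
tcp_rot: [[0.55, 0.058, -0.833], [0.834, -0.001, 0.551], [0.031, -0.998, -0.049]]
force: [1.2, 0.1, -2.2]
opening: 0.041
```

```bash
python3 wait.py 2; python3 snap.py 9 wrist scene
```

```text
[-13.22  27.56  97.28   0.9   51.47 -70.38] 9.5 [ 0.5614 -0.0137  0.148 ] [[0.549, 0.065, -0.833], [0.835, -0.003, 0.55], [0.034, -0.998, -0.056]] [ 0.9  0.7 -2.3] 0.046
9.6 [ 0.55885079 -0.01354442  0.14484307] [-0.26228319  0.28338363 -2.36542049] 0.04203641131830167
```

View pics/wrist9.png

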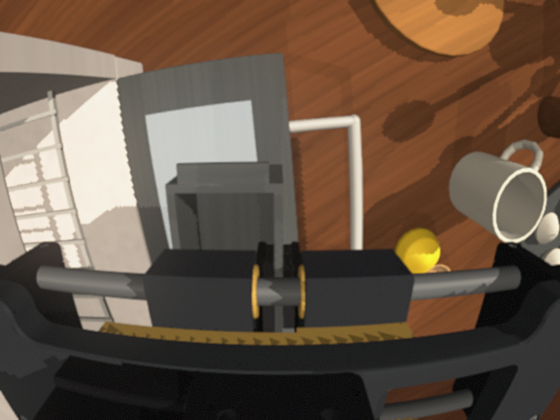

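View pics/scene9.png

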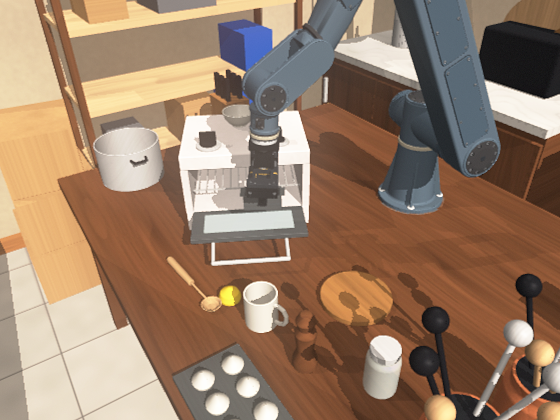

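Tin is held and rides with the gripper (same place in the wrist picture, off the panel). Carry to the board.

Request:
{"api": "apply_moves", "payload": {
  "steps": [
    {"x": -5,"y": 20,"z": 0,"spin": 0},
    {"x": -10,"y": 35,"z": 0,"spin": 0},
    {"x": -11,"y": 40,"z": 0,"spin": 0},
    {"x": -11,"y": 40,"z": 0,"spin": 0},
    {"x": -11,"y": 40,"z": 0,"spin": 0},
    {"x": -11,"y": 40,"z": 0,"spin": 0},
    {"x": -11,"y": 40,"z": 0,"spin": 0},
    {"x": -8,"y": 25,"z": 0,"spin": 0},
    {"x": -3,"y": 10,"z": 0,"spin": 0}
  ]
}}

```text
time_s: 10.5
position: [0.4659, 0.281, 0.1279]
tcp_rot: [[0.557, 0.034, -0.83], [0.83, -0.006, 0.557], [0.014, -0.999, -0.031]]
force: [-0.2, -1.0, -2.0]
opening: 0.043
```

```bash
python3 wait.py 4
```

```text
[ 19.61  28.85  98.84  -1.35  50.51 -35.5 ] 10.7 [0.4681 0.2783 0.1289] [[0.56, 0.036, -0.828], [0.829, -0.006, 0.56], [0.015, -0.999, -0.033]] [-0.2  0.3 -0.7] 0.04
```

Request:
{"api": "apply_moves", "payload": {
  "steps": [
    {"x": 4,"y": 2,"z": -30,"spin": 0},
    {"x": 4,"y": 2,"z": -30,"spin": 0},
    {"x": 2,"y": 1,"z": -25,"spin": 0}
  ]
}}

```text
time_s: 11.0
position: [0.4851, 0.28, 0.0457]
tcp_rot: [[0.564, 0.048, -0.824], [0.825, -0.004, 0.565], [0.024, -0.999, -0.042]]
force: [-0.1, -0.7, -1.5]
opening: 0.041
```

```bash
python3 wait.py 2; python3 snap.py 10 wrist scene; python3 wait.py 1;  python3 - <<'E'
import cv2
im=cv2.imread('pics/scene10.png');cv2.imwrite('pics/s10z.png',cv2.resize(im[220:345,290:440],None,fx=4.8,fy=4.8,interpolation=cv2.INTER_CUBIC))
E
```

```text
[ 19.22  37.43 100.48  -1.74  40.06 -35.07] 11.1 [0.4822 0.2788 0.0435] [[0.565, 0.04, -0.824], [0.825, -0.007, 0.565], [0.017, -0.999, -0.037]] [ 0.1  0.1 -2. ] 0.042
11.2 [0.48374579 0.28017194 0.04640403] [ 0.15021447  0.00453327 -1.50847978] 0.04182408334223947
[ 19.33  37.08 100.33  -1.71  40.11 -35.05] 11.25 [0.4843 0.2808 0.0473] [[0.563, 0.047, -0.825], [0.826, -0.004, 0.564], [0.024, -0.999, -0.041]] [ 0.1  0.7 -1.2] 0.041
```

View pics/wrist10.png

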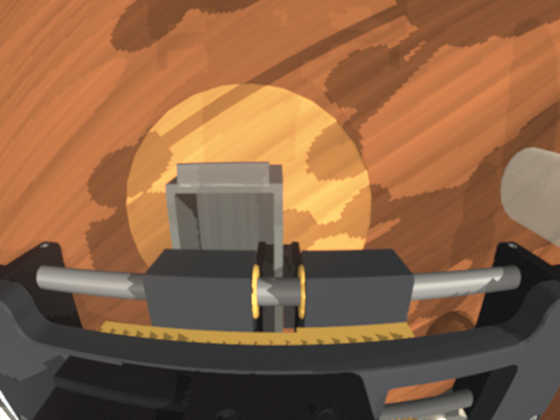

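View pics/s10z.png

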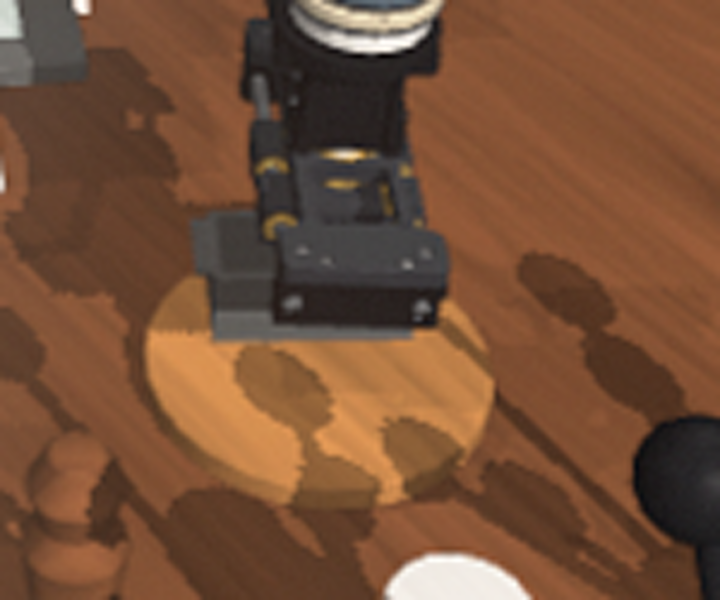

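Request:
{"api": "apply_moves", "payload": {
  "steps": [
    {"x": -5,"y": 1,"z": -18,"spin": 0},
    {"x": -3,"y": 1,"z": -14,"spin": 0}
  ]
}}

```text
time_s: 11.45
position: [0.4812, 0.2833, 0.0199]
tcp_rot: [[0.564, 0.059, -0.823], [0.825, -0.0, 0.565], [0.033, -0.998, -0.048]]
force: [-0.7, -0.4, -2.0]
opening: 0.046
```

```bash
python3 wait.py 3; python3 snap.py 11 scene; python3 wait.py 1;  python3 - <<'E'
import cv2
im=cv2.imread('pics/scene11.png');cv2.imwrite('pics/s11z.png',cv2.resize(im[220:345,290:440],None,fx=4.8,fy=4.8,interpolation=cv2.INTER_CUBIC))
E
```

```text
[ 19.73  39.64 101.72  -1.95  35.59 -34.32] 11.6 [0.4808 0.2834 0.0196] [[0.564, 0.057, -0.824], [0.825, -0.001, 0.565], [0.032, -0.998, -0.047]] [-0.   0.3 -2. ] 0.041
11.65 [0.48131861 0.28361003 0.01988035] [ 0.96839705  0.67639669 -1.50864719] 0.04112746522638336
[ 19.73  39.62 101.68  -1.95  35.57 -34.31] 11.7 [0.4815 0.2837 0.0199] [[0.564, 0.058, -0.824], [0.825, -0.0, 0.565], [0.033, -0.998, -0.048]] [ 0.3  0.5 -2.9] 0.043
```

View pics/s11z.png

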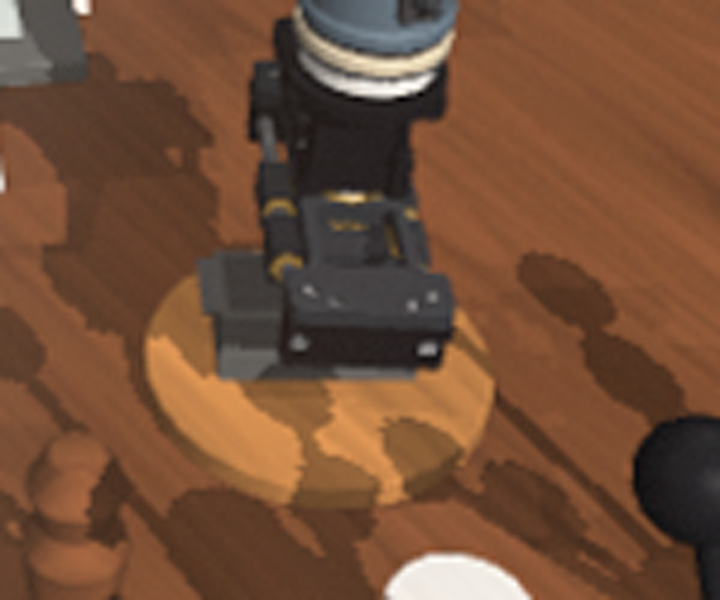

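Still ~8–9 mm above the board. Lower in small rows watching force.

Request:
{"api": "apply_moves", "payload": {
  "steps": [
    {"x": 0,"y": 0,"z": -8,"spin": 0}
  ]
}}

```text
time_s: 11.8
position: [0.4833, 0.2843, 0.0137]
tcp_rot: [[0.564, 0.063, -0.824], [0.825, 0.001, 0.565], [0.037, -0.998, -0.051]]
force: [-0.1, 0.0, -2.1]
opening: 0.046
```

```bash
python3 wait.py 3
```

```text
[ 19.73  40.43 101.82  -2.    34.6  -34.26] 11.95 [0.4816 0.2837 0.012 ] [[0.564, 0.059, -0.824], [0.825, -0.0, 0.565], [0.033, -0.998, -0.048]] [-0.2 -0.5 -1.5] 0.043
```

Request:
{"api": "apply_moves", "payload": {
  "steps": [
    {"x": 0,"y": 0,"z": -5,"spin": 0}
  ]
}}

```text
time_s: 12.05
position: [0.4827, 0.2846, 0.008]
tcp_rot: [[0.564, 0.061, -0.823], [0.825, 0.002, 0.565], [0.036, -0.998, -0.05]]
force: [-5.9, 5.2, 39.2]
opening: 0.044
```

```bash
python3 wait.py 3; python3 snap.py 12 scene;  python3 - <<'E'
import cv2
im=cv2.imread('pics/scene12.png');cv2.imwrite('pics/s12z.png',cv2.resize(im[220:345,290:440],None,fx=4.8,fy=4.8,interpolation=cv2.INTER_CUBIC))
E
```

```text
[ 19.76  40.82 101.84  -2.02  34.06 -34.22] 12.2 [0.4826 0.2843 0.0084] [[0.564, 0.061, -0.824], [0.825, 0.001, 0.565], [0.035, -0.998, -0.05]] [-0.7  0.8  8. ] 0.044
12.25 [0.48254513 0.28432825 0.00841387] [-0.69381341  1.64280384  9.98466949] 0.0469670922920982
```

View pics/s12z.png

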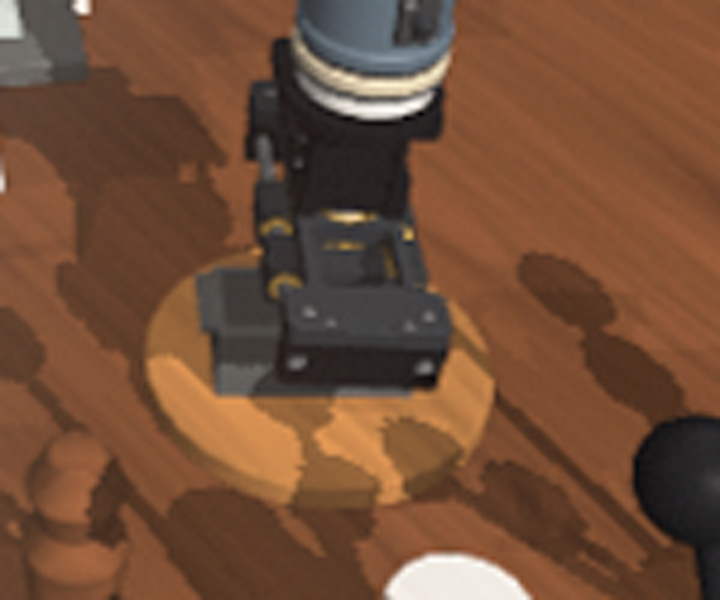

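Request:
{"api": "apply_moves", "payload": {
  "steps": [
    {"x": 0,"y": 0,"z": 0,"spin": 0}
  ],
  "grip": 30
}}

```text
time_s: 12.35
position: [0.483, 0.2846, 0.009]
tcp_rot: [[0.563, 0.062, -0.824], [0.825, 0.001, 0.564], [0.036, -0.998, -0.051]]
force: [0.3, -0.1, 0.5]
opening: 0.082
```

```bash
python3 wait.py 3;python3 wait.py 3
```

```text
[ 19.76  40.82 101.83  -2.03  34.04 -34.21] 12.5 [0.4827 0.2844 0.0084] [[0.564, 0.061, -0.824], [0.825, 0.001, 0.565], [0.035, -0.998, -0.05]] [ 0.3 -0.5  0.7] 0.195
[ 19.75  40.84 101.85  -2.03  34.05 -34.21] 12.65 [0.4824 0.2842 0.0082] [[0.564, 0.06, -0.824], [0.825, 0.001, 0.565], [0.035, -0.998, -0.049]] [0.5 0.7 0.1] 0.303
```

Request:
{"api": "apply_moves", "payload": {
  "steps": [
    {"x": 0,"y": 0,"z": 30,"spin": 0},
    {"x": 0,"y": 0,"z": 40,"spin": 0},
    {"x": 0,"y": 0,"z": 40,"spin": 0}
  ]
}}

```text
time_s: 12.95
position: [0.4769, 0.2817, 0.1139]
tcp_rot: [[0.565, 0.044, -0.824], [0.825, -0.005, 0.565], [0.021, -0.999, -0.039]]
force: [0.1, 0.5, -0.0]
opening: 0.341
```

```bash
python3 wait.py 1; python3 snap.py 13 scene wrist top;  python3 - <<'E'
import cv2
im=cv2.imread('pics/scene13.png');cv2.imwrite('pics/s13z.png',cv2.resize(im[220:345,290:440],None,fx=4.8,fy=4.8,interpolation=cv2.INTER_CUBIC))
E
```

```text
[ 19.73  30.07  98.23  -1.51  48.71 -34.9 ] 13.0 [0.4811 0.2835 0.1205] [[0.564, 0.056, -0.824], [0.825, -0.001, 0.565], [0.031, -0.998, -0.047]] [0.8 1.  2.7] 0.343
13.15 [0.4782839  0.28231348 0.11445481] [-0.4808956  -0.17237011  0.26800959] 0.34669902253661466
```

View pics/s13z.png

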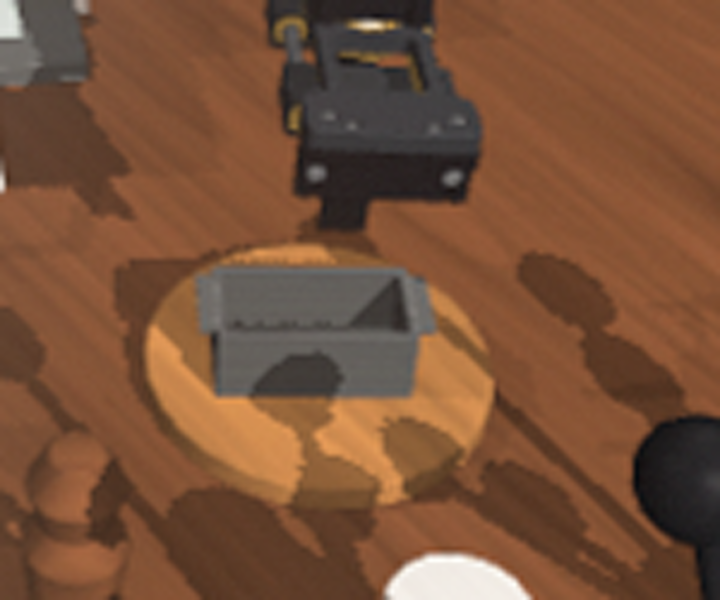

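View pics/wrist13.png

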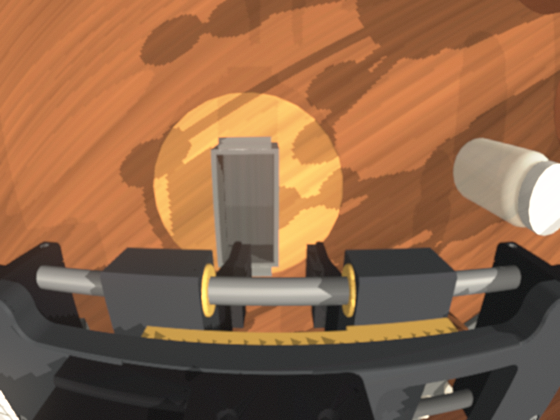

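Request:
{"api": "apply_moves", "payload": {
  "steps": [
    {"x": 10,"y": -20,"z": 10,"spin": 0.035},
    {"x": 20,"y": -35,"z": 0,"spin": 0.035},
    {"x": 22,"y": -38,"z": 0,"spin": 0.035},
    {"x": 22,"y": -38,"z": 0,"spin": 0},
    {"x": 22,"y": -38,"z": 0,"spin": 0},
    {"x": 22,"y": -38,"z": 0,"spin": 0},
    {"x": 18,"y": -25,"z": 0,"spin": 0},
    {"x": 8,"y": -10,"z": 0,"spin": 0}
  ],
  "grip": 50
}}

```text
time_s: 13.95
position: [0.6133, 0.0316, 0.1083]
tcp_rot: [[0.467, 0.018, -0.884], [0.884, 0.0, 0.467], [0.009, -1.0, -0.016]]
force: [-0.2, 0.5, 0.6]
opening: 0.574
```

```bash
python3 wait.py 3; python3 snap.py 14 wrist scene; python3 wait.py 1
```

```text
[ -7.31  35.11  89.35   0.26  54.6  -69.75] 14.1 [0.6114 0.0347 0.1088] [[0.465, 0.017, -0.885], [0.885, 0.002, 0.465], [0.009, -1.0, -0.014]] [ 0.2  0.2 -0.3] 0.573
14.2 [0.61083018 0.03616551 0.1096023 ] [-0.85338448  0.7967931   1.06554554] 0.572806029216181
[ -7.15  34.97  89.41   0.24  54.6  -69.77] 14.25 [0.6111 0.0364 0.11  ] [[0.462, 0.018, -0.887], [0.887, 0.001, 0.462], [0.009, -1.0, -0.016]] [-0.8 -0.   0.3] 0.572
```

View pics/wrist14.png

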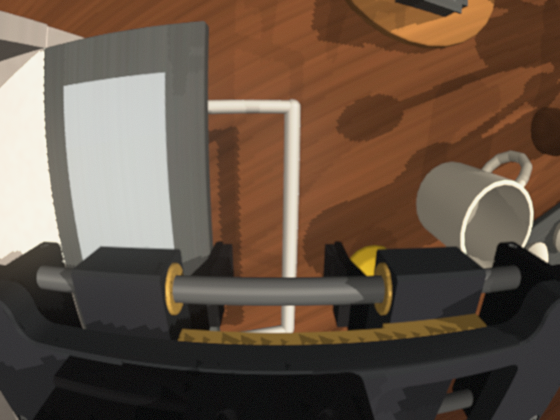

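View pics/scene14.png

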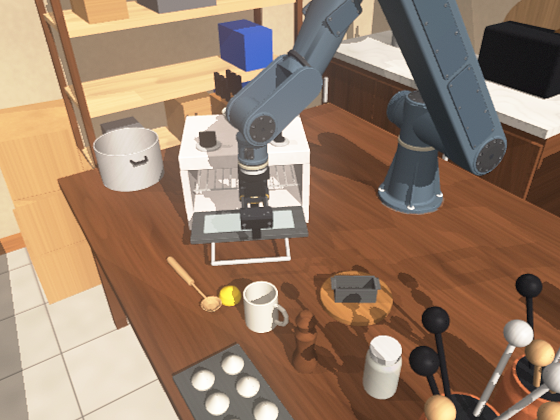

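Run:
```python
from h import *
W=cam("pics/wrist14.npz");P=np.load("P.npy");a=P[2];c,s=np.cos(a),np.sin(a)
for u in [(294,103),(292,150),(291.5,200),(291,240),(289.5,326)]:
    X=atz(W,u,.044,True);d=X[:2]-P[:2];print(u,X.round(4),(c*d[0]+s*d[1]).round(4),(-s*d[0]+c*d[1]).round(4))
p=np.array([.6111,.0364]);d=p-P[:2];print((c*d[0]+s*d[1]).round(4),(-s*d[0]+c*d[1]).round(4))
```

```text
(294, 103) [0.5405 0.0864 0.044 ] -0.1947 -0.1023
(292, 150) [0.5722 0.0682 0.044 ] -0.1938 -0.0657
(291.5, 200) [0.6079 0.0495 0.044 ] -0.1943 -0.0254
(291, 240) [0.6385 0.0335 0.044 ] -0.1948 0.0091
(289.5, 326) [ 0.7176 -0.0079  0.044 ] -0.196 0.0984
-0.1843 -0.0163
```

Request:
{"api": "apply_moves", "payload": {
  "steps": [
    {"x": 4,"y": 7,"z": -30,"spin": 0},
    {"x": 1,"y": 1,"z": -30,"spin": 0},
    {"x": 0,"y": 0,"z": -25,"spin": 0}
  ]
}}

```text
time_s: 14.55
position: [0.6179, 0.0498, 0.0285]
tcp_rot: [[0.456, 0.029, -0.89], [0.89, 0.001, 0.456], [0.014, -1.0, -0.025]]
force: [-0.6, 0.5, -0.4]
opening: 0.574
```

```bash
python3 wait.py 2; python3 snap.py 15 wrist; python3 wait.py 1
```

```text
[ -5.84  42.21  91.47   0.31  45.16 -68.91] 14.65 [0.6145 0.05   0.026 ] [[0.456, 0.02, -0.89], [0.89, 0.002, 0.456], [0.011, -1.0, -0.017]] [-0.9 -0.1 -0.4] 0.577
14.7 [0.61618689 0.04944592 0.0277723 ] [ 0.62810671 -0.11195585 -0.00494645] 0.5756760979154935
[ -5.9   41.99  91.26   0.29  45.19 -68.91] 14.75 [0.6178 0.0489 0.0291] [[0.457, 0.028, -0.889], [0.889, 0.001, 0.457], [0.013, -1.0, -0.024]] [-0.6  0.3  1.4] 0.573
```

View pics/wrist15.png

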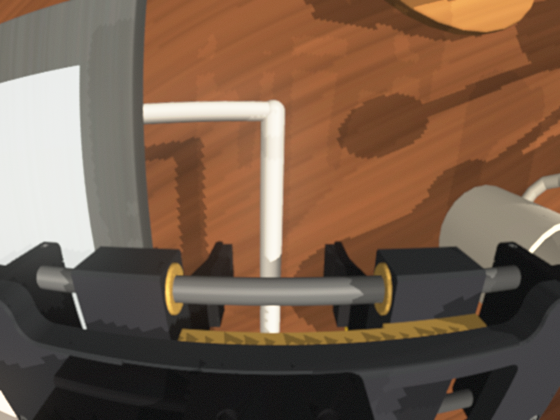

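Request:
{"api": "apply_moves", "payload": {
  "steps": [
    {"x": -2,"y": -4,"z": -18,"spin": 0},
    {"x": 0,"y": 0,"z": -12,"spin": 0}
  ],
  "grip": 0
}}

```text
time_s: 14.95
position: [0.6197, 0.0457, 0.0038]
tcp_rot: [[0.455, 0.038, -0.89], [0.89, -0.0, 0.455], [0.017, -0.999, -0.034]]
force: [-0.8, -0.1, -0.0]
opening: 0.471
```

```bash
for i in 1 2 3 4; do python3 wait.py 2; done
```

```text
[ -6.18  44.26  91.96   0.35  41.71 -69.35] 15.05 [0.6195 0.0459 0.003 ] [[0.455, 0.036, -0.89], [0.89, 0.0, 0.455], [0.017, -0.999, -0.032]] [-0.3  0.2  0.5] 0.385
[ -6.19  44.21  91.92   0.34  41.73 -69.35] 15.15 [0.6201 0.0457 0.0037] [[0.455, 0.038, -0.89], [0.89, -0.0, 0.455], [0.017, -0.999, -0.034]] [ 0.2  0.  -0.7] 0.298
[ -6.2   44.2   91.92   0.34  41.71 -69.35] 15.25 [0.6202 0.0456 0.0038] [[0.455, 0.038, -0.89], [0.89, -0.0, 0.456], [0.017, -0.999, -0.034]] [-0.1  0.2  0.3] 0.207
[-6.320e+00  4.419e+01  9.199e+01 -4.000e-02  4.183e+01 -6.935e+01] 15.35 [0.6188 0.043  0.0037] [[0.453, 0.035, -0.891], [0.891, -0.004, 0.453], [0.012, -0.999, -0.033]] [-2.8 -5.7  3.1] 0.127
```

```bash
python3 wait.py 2
cat > arc.py <<'E'
import sys
from rig import read_state
from h import *
# args: ref file; prints current phi est and next waypoints (world mm shifts from current measured)
P=np.load("P.npy");e=-np.array([np.cos(P[2]),np.sin(P[2])]);r=np.hypot(.195,.036)
s=read_state();p=s["position"]
if sys.argv[1]=="init":
    o=p-np.array([*(P[:2]+e*.195),.044]);np.save("o.npy",o);print("o",o)
o=np.load("o.npy");b=p-o
d=(b[:2]-P[:2])@e;h=b[2]-.08;phi=np.arctan2(h,d);print("d,h",d.round(4),h.round(4),"r",np.hypot(d,h).round(4),"phi",np.degrees(phi).round(1),"theta(open 90)",(79.5-np.degrees(phi)).round(1),s["force"].round(1),round(float(s["opening"]),3),s["time_s"],s["tcp_rot"][:,1].round(3))
prev=np.array([d,h])
for k in range(1,9):
    f=phi+np.radians(k*float(sys.argv[2])); q=r*np.array([np.cos(f),np.sin(f)]); dq=q-prev; prev=q
    print(round(79.5-np.degrees(f),1),(1000*np.r_[e*dq[0],dq[1]]).round(0))
E
python3 arc.py init 6
```

```text
[-6.340e+00  4.419e+01  9.200e+01  4.000e-02  4.181e+01 -6.934e+01] 15.45 [0.6188 0.0431 0.0037] [[0.454, 0.035, -0.89], [0.891, -0.003, 0.454], [0.013, -0.999, -0.033]] [-2.7 -8.3  3.4] 0.127
o [-0.0117405   0.00507172 -0.0403443 ]
d,h 0.195 -0.036 r 0.1983 phi -10.5 theta(open 90) 90.0 [-2.7 -8.3  3.4] 0.127 15.45 [ 0.035 -0.003 -0.999]
84.0 [ 1.  2. 21.]
78.0 [ 0.  0. 21.]
72.0 [-1. -1. 21.]
66.0 [-2. -3. 20.]
60.0 [-3. -5. 20.]
54.0 [-4. -7. 19.]
48.0 [-5. -9. 18.]
42.0 [ -6. -10.  17.]
```

Request:
{"api": "apply_moves", "payload": {
  "steps": [
    {"x": 1,"y": 2,"z": 20,"spin": 0},
    {"x": 0,"y": 0,"z": 20,"spin": 0}
  ]
}}

```text
time_s: 15.65
position: [0.6202, 0.046, 0.0423]
tcp_rot: [[0.459, 0.035, -0.888], [0.888, 0.0, 0.459], [0.016, -0.999, -0.031]]
force: [1.4, 1.2, -5.2]
opening: 0.128
```

```bash
python3 wait.py 1; python3 arc.py x 6; python3 snap.py 16 scene
```

```text
[ -6.16  40.57  90.95   0.29  46.46 -69.06] 15.7 [0.6203 0.0459 0.0452] [[0.458, 0.035, -0.888], [0.889, -0.0, 0.458], [0.016, -0.999, -0.032]] [-2.1  2.1  1.3] 0.122
d,h 0.1982 0.0056 r 0.1983 phi 1.6 theta(open 90) 77.9 [-2.1  2.1  1.3] 0.122 15.7 [ 0.035 -0.    -0.999]
71.9 [-1. -1. 21.]
65.9 [-2. -3. 20.]
59.9 [-3. -5. 20.]
53.9 [-4. -7. 19.]
47.9 [-5. -9. 18.]
41.9 [ -6. -10.  17.]
35.9 [ -6. -12.  16.]
29.9 [ -7. -13.  14.]
15.75 [0.62030827 0.04596541 0.04423278] [-0.49922246  3.89497311 -0.19122935] 0.12880441657177605
```

View pics/scene16.png

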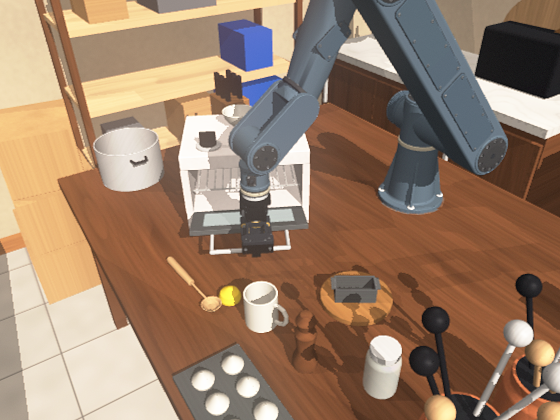

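Door is following. Continue the arc.

Request:
{"api": "apply_moves", "payload": {
  "steps": [
    {"x": -1,"y": -1,"z": 21,"spin": 0},
    {"x": -2,"y": -3,"z": 20,"spin": 0},
    {"x": -3,"y": -5,"z": 20,"spin": 0}
  ]
}}

```text
time_s: 16.05
position: [0.6158, 0.0377, 0.1028]
tcp_rot: [[0.459, 0.039, -0.888], [0.888, 0.001, 0.459], [0.019, -0.999, -0.034]]
force: [2.5, 1.5, -4.6]
opening: 0.124
```

```bash
python3 wait.py 1; python3 arc.py x 6
```

```text
[ -7.11  35.15  89.98   0.36  52.63 -69.97] 16.1 [0.6155 0.0368 0.1057] [[0.459, 0.039, -0.888], [0.888, 0.0, 0.459], [0.018, -0.999, -0.035]] [-2.4  1.1  1.9] 0.125
d,h 0.1879 0.0661 r 0.1991 phi 19.4 theta(open 90) 60.1 [-2.4  1.1  1.9] 0.125 16.1 [ 0.039  0.    -0.999]
54.1 [-4. -8. 19.]
48.1 [-5. -9. 18.]
42.1 [ -6. -10.  17.]
36.1 [ -6. -12.  16.]
30.1 [ -7. -13.  14.]
24.1 [ -8. -14.  13.]
18.1 [ -8. -16.  11.]
12.1 [ -9. -16.   9.]
```

Request:
{"api": "apply_moves", "payload": {
  "steps": [
    {"x": -4,"y": -8,"z": 19,"spin": 0},
    {"x": -5,"y": -9,"z": 18,"spin": 0},
    {"x": -6,"y": -10,"z": 17,"spin": 0}
  ]
}}

```text
time_s: 16.4
position: [0.6033, 0.0142, 0.1584]
tcp_rot: [[0.461, 0.046, -0.886], [0.887, 0.008, 0.462], [0.029, -0.999, -0.037]]
force: [3.6, 1.1, -3.9]
opening: 0.128
```

```bash
python3 wait.py 1; python3 arc.py x 6; python3 snap.py 17 scene
```

```text
[ -9.88  29.85  89.77   0.99  57.84 -72.9 ] 16.45 [0.6025 0.0126 0.161 ] [[0.461, 0.046, -0.886], [0.887, 0.007, 0.462], [0.027, -0.999, -0.038]] [-0.9  1.6  3.3] 0.126
d,h 0.1604 0.1213 r 0.2011 phi 37.1 theta(open 90) 42.4 [-0.9  1.6  3.3] 0.126 16.45 [ 0.046  0.007 -0.999]
36.4 [ -7. -14.  14.]
30.4 [ -7. -13.  14.]
24.4 [ -8. -14.  13.]
18.4 [ -8. -16.  11.]
12.4 [ -9. -16.   9.]
6.4 [ -9. -17.   7.]
0.4 [-10. -18.   5.]
-5.6 [-10. -18.   3.]
16.5 [0.60279108 0.01306677 0.16018556] [1.4356736  4.38961625 3.58124777] 0.11875317839072946
```

View pics/scene17.png

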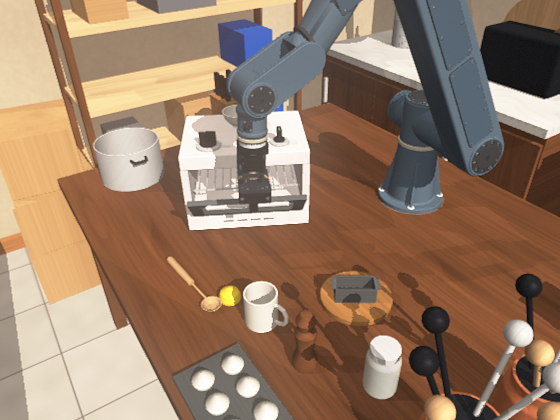

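Request:
{"api": "apply_moves", "payload": {
  "steps": [
    {"x": -6,"y": -13,"z": 15,"spin": 0},
    {"x": -7,"y": -13,"z": 14,"spin": 0},
    {"x": -8,"y": -14,"z": 13,"spin": 0}
  ]
}}

```text
time_s: 16.8
position: [0.5847, -0.0203, 0.2016]
tcp_rot: [[0.462, 0.053, -0.885], [0.886, 0.02, 0.464], [0.042, -0.998, -0.038]]
force: [3.2, 4.0, -1.1]
opening: 0.126
```

```bash
python3 wait.py 1; python3 arc.py x 6
```

```text
[-14.14  25.36  90.19   1.93  61.79 -77.37] 16.85 [ 0.5837 -0.0225  0.2035] [[0.463, 0.053, -0.885], [0.886, 0.017, 0.464], [0.04, -0.998, -0.039]] [-2.2  3.2  5.7] 0.127
d,h 0.1206 0.1638 r 0.2034 phi 53.6 theta(open 90) 25.9 [-2.2  3.2  5.7] 0.127 16.85 [ 0.053  0.017 -0.998]
19.9 [-10. -18.   7.]
13.9 [ -9. -16.  10.]
7.9 [ -9. -17.   8.]
1.9 [-10. -18.   6.]
-4.1 [-10. -18.   3.]
-10.1 [-10. -18.   1.]
-16.1 [-10. -18.  -1.]
-22.1 [-10. -18.  -3.]
```

Request:
{"api": "apply_moves", "payload": {
  "steps": [
    {"x": -8,"y": -16,"z": 9,"spin": 0},
    {"x": -8,"y": -16,"z": 9,"spin": 0},
    {"x": -8,"y": -16,"z": 7,"spin": 0}
  ]
}}

```text
time_s: 17.15
position: [0.5626, -0.0615, 0.2304]
tcp_rot: [[0.463, 0.061, -0.884], [0.884, 0.035, 0.466], [0.059, -0.998, -0.037]]
force: [1.7, 6.5, 6.1]
opening: 0.123
```

```bash
python3 wait.py 1; python3 arc.py x 6; python3 snap.py 18 scene
```

```text
[-19.54  21.93  91.09   3.21  64.42 -83.11] 17.2 [ 0.5614 -0.0638  0.2314] [[0.464, 0.059, -0.884], [0.884, 0.032, 0.466], [0.056, -0.998, -0.037]] [-3.7  3.6  9.5] 0.127
d,h 0.0737 0.1918 r 0.2054 phi 69.0 theta(open 90) 10.5 [-3.7  3.6  9.5] 0.127 17.2 [ 0.059  0.032 -0.998]
4.5 [-11. -20.  -0.]
-1.5 [-10. -18.   4.]
-7.5 [-10. -18.   2.]
-13.5 [-10. -18.   0.]
-19.5 [-10. -18.  -2.]
-25.5 [-10. -18.  -4.]
-31.5 [ -9. -17.  -6.]
-37.5 [ -9. -17.  -8.]
17.25 [ 0.56167365 -0.06334822  0.2312073 ] [-2.42148533  5.00045088 10.26307938] 0.12602940250083378
```

View pics/scene18.png

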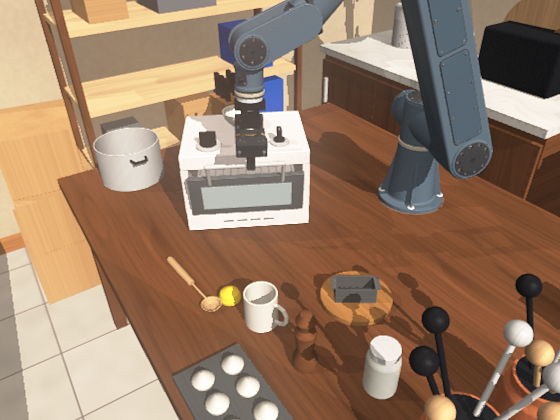

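Request:
{"api": "apply_moves", "payload": {
  "steps": [
    {"x": -8,"y": -15,"z": 1,"spin": 0},
    {"x": -6,"y": -12,"z": 1,"spin": 0}
  ]
}}

```text
time_s: 17.45
position: [0.5511, -0.0832, 0.2382]
tcp_rot: [[0.464, 0.069, -0.883], [0.883, 0.045, 0.468], [0.072, -0.997, -0.04]]
force: [-0.8, 7.0, 5.1]
opening: 0.125
```

```bash
python3 wait.py 1; python3 arc.py x 6|head -2; python3 snap.py 19 scene wrist
python3 - <<'E'
import cv2
im=cv2.imread('pics/scene19.png');cv2.imwrite('pics/s19z.png',cv2.resize(im[100:240,165:325],None,fx=4.2,fy=4.2,interpolation=cv2.INTER_CUBIC))
E
```

```text
[-22.58  20.69  91.96   4.25  64.74 -86.44] 17.5 [ 0.5503 -0.0846  0.2385] [[0.465, 0.069, -0.883], [0.882, 0.044, 0.468], [0.071, -0.997, -0.04]] [-3.4  7.1 15.6] 0.125
d,h 0.0501 0.1988 r 0.205 phi 75.9 theta(open 90) 3.6 [-3.4  7.1 15.6] 0.125 17.5 [ 0.069  0.044 -0.997]
-2.4 [-10. -19.  -3.]
17.6 [ 0.55031884 -0.08467867  0.23834063] [-3.80300248  4.95758774 16.86467213] 0.12342296882682381
```

View pics/s19z.png

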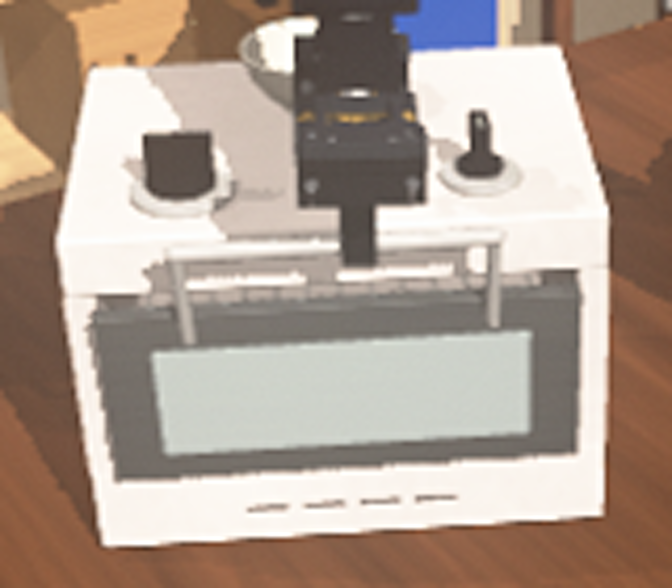

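View pics/wrist19.png

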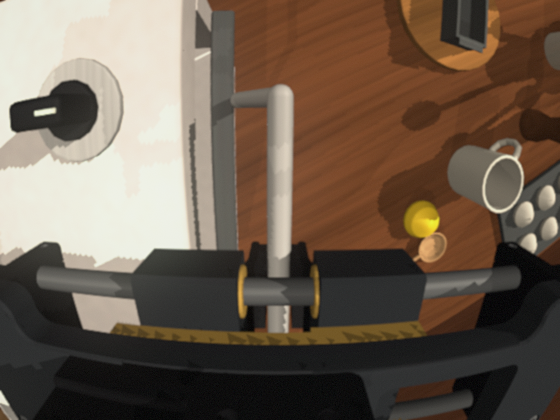

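Request:
{"api": "apply_moves", "payload": {
  "steps": [
    {"x": -5,"y": -10,"z": 2,"spin": 0},
    {"x": -3,"y": -6,"z": 1,"spin": 0}
  ]
}}

```text
time_s: 17.8
position: [0.5444, -0.0955, 0.2417]
tcp_rot: [[0.466, 0.073, -0.882], [0.881, 0.052, 0.47], [0.08, -0.996, -0.04]]
force: [11.4, 17.3, -5.4]
opening: 0.122
```

```bash
python3 wait.py 1; python3 arc.py x 6|head -2; python3 snap.py 20 scene wrist
python3 - <<'E'
import cv2
im=cv2.imread('pics/scene20.png');cv2.imwrite('pics/s20z.png',cv2.resize(im[100:240,165:325],None,fx=4.2,fy=4.2,interpolation=cv2.INTER_CUBIC))
E
```

```text
[-24.28  20.13  92.37   4.97  64.98 -88.33] 17.85 [ 0.5445 -0.0954  0.2416] [[0.466, 0.074, -0.882], [0.881, 0.053, 0.47], [0.081, -0.996, -0.04]] [ 5.2 11.8  3.3] 0.125
d,h 0.0378 0.2019 r 0.2054 phi 79.4 theta(open 90) 0.1 [ 5.2 11.8  3.3] 0.125 17.85 [ 0.074  0.053 -0.996]
-5.9 [-10. -19.  -4.]
17.95 [ 0.5444524  -0.09540249  0.24155985] [ 4.81990812 11.03612086  3.66819951] 0.13032619202003606
```

View pics/s20z.png

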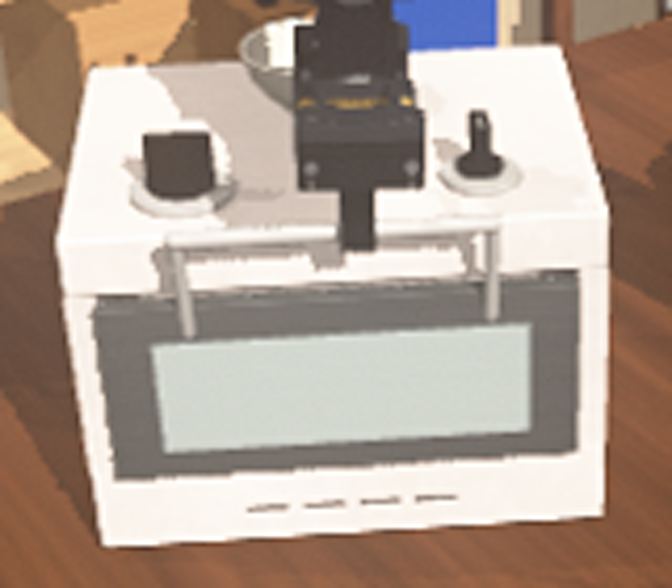

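View pics/wrist20.png

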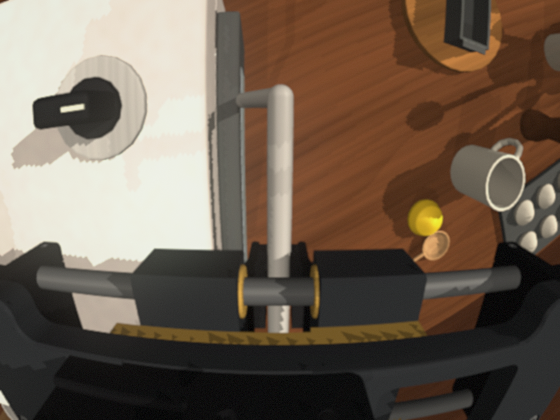

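Request:
{"api": "apply_moves", "payload": {
  "steps": [
    {"x": -3,"y": -5,"z": 0,"spin": 0}
  ]
}}

```text
time_s: 18.05
position: [0.5446, -0.0952, 0.2416]
tcp_rot: [[0.466, 0.079, -0.881], [0.88, 0.062, 0.471], [0.092, -0.995, -0.041]]
force: [10.9, 18.1, 1.7]
opening: 0.125
```

```bash
python3 wait.py 2; python3 arc.py x 6|head -2
```

```text
[-24.65  20.05  92.55   5.7   64.85 -88.92] 18.15 [ 0.5446 -0.0951  0.2416] [[0.466, 0.079, -0.881], [0.88, 0.062, 0.471], [0.092, -0.995, -0.041]] [ 8.8 15.6  2.2] 0.129
d,h 0.0381 0.2019 r 0.2055 phi 79.3 theta(open 90) 0.2 [ 8.8 15.6  2.2] 0.129 18.15 [ 0.079  0.062 -0.995]
-5.8 [-10. -19.  -4.]
```

Request:
{"api": "apply_moves", "payload": {
  "steps": [
    {"x": 0,"y": 0,"z": 0,"spin": 0}
  ],
  "grip": 28
}}

```text
time_s: 18.25
position: [0.545, -0.0944, 0.241]
tcp_rot: [[0.465, 0.079, -0.882], [0.88, 0.063, 0.47], [0.092, -0.995, -0.041]]
force: [-1.0, 0.0, -0.1]
opening: 0.16
```

```bash
python3 wait.py 5; python3 arc.py x 6|head -1;python3 snap.py 21 wrist
```

```text
[-24.7   20.11  92.6    5.6   64.83 -88.92] 18.5 [ 0.5439 -0.0959  0.2408] [[0.467, 0.077, -0.881], [0.88, 0.062, 0.471], [0.091, -0.995, -0.039]] [-0.   0.3  0.3] 0.297
d,h 0.0372 0.2011 r 0.2045 phi 79.5 theta(open 90) -0.0 [-0.   0.3  0.3] 0.297 18.5 [ 0.077  0.062 -0.995]
18.55 [ 0.54405673 -0.0958386   0.24096162] [ 0.47180632 -0.15856086 -0.29324252] 0.31234657377695596
```

View pics/wrist21.png

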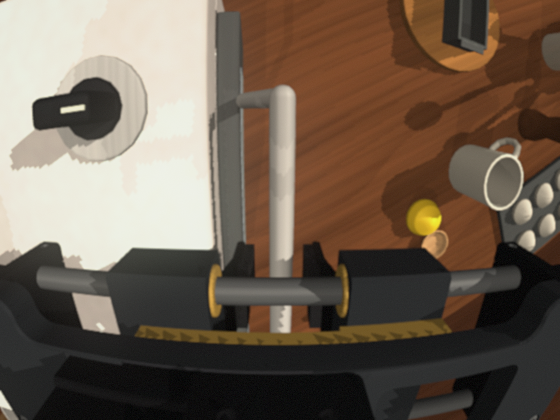

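Request:
{"api": "apply_moves", "payload": {
  "steps": [
    {"x": 0,"y": 0,"z": 20,"spin": 0},
    {"x": 0,"y": 0,"z": 40,"spin": 0},
    {"x": 5,"y": -5,"z": 40,"spin": 0},
    {"x": 25,"y": -35,"z": 0,"spin": 0},
    {"x": 25,"y": -40,"z": 0,"spin": 0},
    {"x": 25,"y": -40,"z": 0,"spin": 0},
    {"x": 25,"y": -35,"z": 0,"spin": 0},
    {"x": 10,"y": -15,"z": 0,"spin": 0}
  ]
}}

```text
time_s: 19.35
position: [0.6561, -0.274, 0.344]
tcp_rot: [[0.469, 0.07, -0.88], [0.879, 0.056, 0.473], [0.083, -0.996, -0.035]]
force: [0.2, 0.0, -0.1]
opening: 0.326
```

```bash
python3 wait.py 2;python3 snap.py 22 wrist scene
```

```text
[-33.96  30.12  59.3    4.94  89.14 -95.79] 19.45 [ 0.6554 -0.2733  0.3433] [[0.469, 0.069, -0.88], [0.879, 0.057, 0.473], [0.083, -0.996, -0.034]] [-0.8  0.6 -0.4] 0.323
19.55 [ 0.65427613 -0.26960315  0.34421865] [-0.52232567  0.03978153  0.10130486] 0.3182680857394176
```

View pics/wrist22.png

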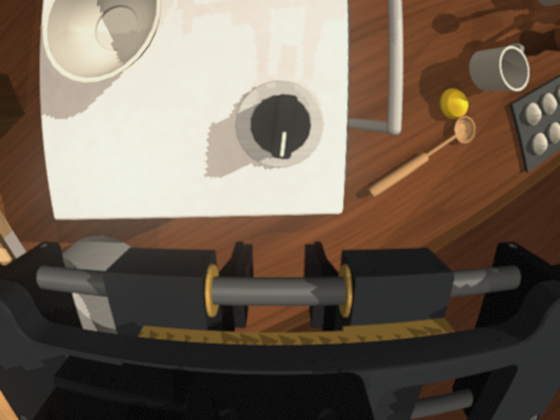

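View pics/scene22.png

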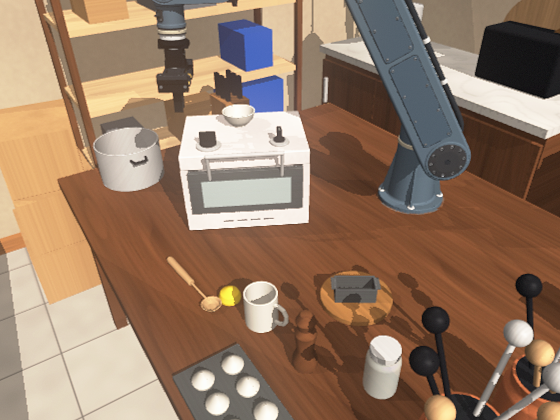

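Run:
```python
from h import *
W=cam("pics/wrist22.npz");P=np.load("P.npy");a=P[2];c,s=np.cos(a),np.sin(a)
im=W["im"][:,:,::-1];cv2.imwrite('pics/w22z.png',cv2.resize(im[70:180,200:350],None,fx=5.2,fy=5.2,interpolation=cv2.INTER_CUBIC))
A=atz(W,(284,133),.304,True);B=atz(W,(282,154),.304,True);print(A,B,np.linalg.norm(A-B))
ang=np.arctan2(*(B-A)[[1,0]]);off=np.arctan2(-s,-c);print("pointer",np.degrees(ang),"off dir",np.degrees(off),"cw",np.degrees((off-ang)%(2*np.pi)))
K=oven2w(P,[.058,.1,.26])[0];print(K,proj(W,K,True),proj(W,K+[0,0,.044],True))
for k in range(0,360,45): print(k,proj(W,K+.024*np.array([np.cos(np.radians(k)),np.sin(np.radians(k)),0]),True).round(1))
# oven corners
for y in (.18,-.18):
  for x in (0,.28): print(x,y,proj(W,oven2w(P,[x,y,.26])[0],True).round())
```

```text
[ 0.60235433 -0.23632156  0.304     ] [ 0.6147101  -0.24444144  0.304     ] 0.014785038786881548
pointer -33.31185674008164 off dir 61.59596247873502 cw 94.90781921881666
[ 0.59815608 -0.23209313  0.26      ] [[280.79456532 122.14875923]] [[286.56576034 124.82022203]]
0 [[294.3 147.4]]
45 [[308.3 130.6]]
90 [[306.4 108.8]]
135 [[289.4  94.5]]
180 [[266.9  96.6]]
225 [[252.7 113.9]]
270 [[255.1 136. ]]
315 [[272.4 149.7]]
0 0.18 [[344. 213.]]
0.28 0.18 [[ 54. 219.]]
0 -0.18 [[ 342. -140.]]
0.28 -0.18 [[  66. -116.]]
```

View pics/w22z.png

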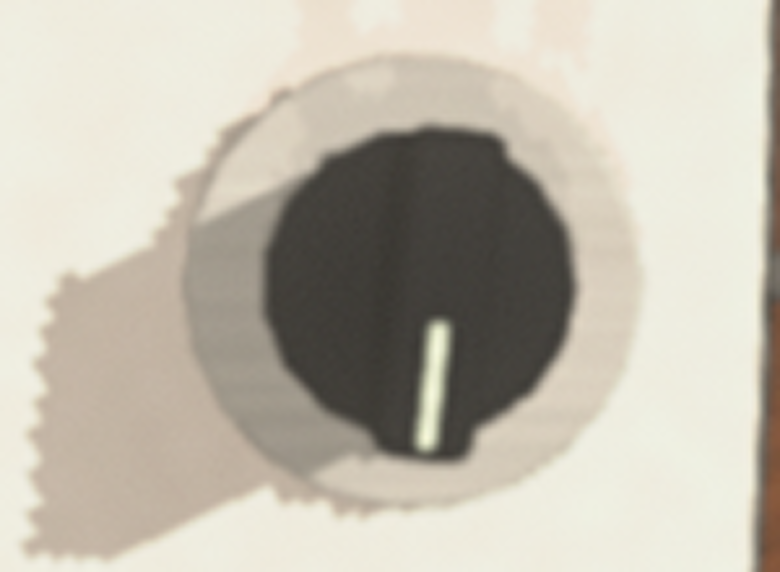

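Request:
{"api": "apply_moves", "payload": {
  "steps": [
    {"x": 0,"y": 0,"z": 0,"spin": -0.14},
    {"x": 0,"y": 0,"z": 0,"spin": -0.149},
    {"x": 0,"y": 0,"z": 0,"spin": -0.149},
    {"x": 0,"y": 0,"z": 0,"spin": -0.149},
    {"x": 0,"y": 0,"z": 0,"spin": -0.149},
    {"x": 0,"y": 0,"z": 0,"spin": -0.149},
    {"x": 0,"y": 0,"z": 0,"spin": -0.149},
    {"x": 0,"y": 0,"z": 0,"spin": -0.149},
    {"x": 0,"y": 0,"z": 0,"spin": -0.149},
    {"x": 0,"y": 0,"z": 0,"spin": -0.149},
    {"x": 0,"y": 0,"z": 0,"spin": -0.149},
    {"x": 0,"y": 0,"z": 0,"spin": -0.149}
  ]
}}

```text
time_s: 20.75
position: [0.6417, -0.2488, 0.3502]
tcp_rot: [[0.754, 0.043, 0.655], [-0.651, -0.073, 0.755], [0.081, -0.996, -0.027]]
force: [0.3, 0.4, -0.2]
opening: 0.321
```

```bash
python3 wait.py 2; python3 -c "
from rig import read_state
import numpy as np
R=read_state()['tcp_rot'];print(np.degrees(np.arctan2(R[1,0],R[0,0])))"
```

```text
[-29.27  26.99  63.63  -2.41  85.13  11.31] 20.85 [ 0.6422 -0.2486  0.3503] [[0.759, 0.044, 0.65], [-0.646, -0.073, 0.76], [0.081, -0.996, -0.027]] [ 0.3 -0.2  0.9] 0.322
-40.407159706602464
```

Request:
{"api": "apply_moves", "payload": {
  "steps": [
    {"x": 0,"y": 0,"z": 0,"spin": -0.144},
    {"x": 0,"y": 0,"z": 0,"spin": -0.144},
    {"x": 0,"y": 0,"z": 0,"spin": -0.144},
    {"x": 0,"y": 0,"z": 0,"spin": -0.144},
    {"x": 0,"y": 0,"z": 0,"spin": -0.144},
    {"x": 0,"y": 0,"z": 0,"spin": -0.144},
    {"x": 0,"y": 0,"z": 0,"spin": -0.144},
    {"x": 0,"y": 0,"z": 0,"spin": -0.144},
    {"x": 0,"y": 0,"z": 0,"spin": -0.144},
    {"x": 0,"y": 0,"z": 0,"spin": -0.144}
  ],
  "grip": 44
}}

```text
time_s: 21.85
position: [0.6351, -0.2386, 0.3539]
tcp_rot: [[-0.551, -0.069, 0.831], [-0.831, -0.047, -0.555], [0.078, -0.996, -0.031]]
force: [-0.3, 0.2, -0.9]
opening: 0.502
```

```bash
cat > k.py <<'E'
from rig import read_state
from h import *
s=read_state();R=s['tcp_rot'];p=s['position'];K=oven2w(np.load("P.npy"),[.058,.1,.297])[0]
g=p-.047*R[:,1];t=p-.028*R[:,1]
print(s['time_s'],"p",p.round(4),"yaw",np.degrees(np.arctan2(R[1,0],R[0,0])).round(1),"y",R[:,1].round(3),"grasp",g.round(4),"tip z",t[2].round(4),"knob-grasp mm",((K-g)*1000).round(1),"tool frame",(R.T@(K-g)*1000).round(1),"F",s['force'].round(1),"M",s['moment'].round(2),round(float(s['opening'])*87,1),"j6",s['joint_positions'][5].round(1))
E
python3 wait.py 3; python3 k.py
```

```text
[-27.93  29.64  58.59  -4.29  93.94  95.09] 22.0 [ 0.6353 -0.2391  0.3537] [[-0.545, -0.068, 0.835], [-0.835, -0.048, -0.549], [0.078, -0.996, -0.031]] [ 0.2 -0.5 -0.2] 0.504
22.0 p [ 0.6353 -0.2391  0.3537] yaw -123.2 y [-0.068 -0.048 -0.996] grasp [ 0.6386 -0.2368  0.4006] tip z 0.3817 knob-grasp mm [ -40.4    4.7 -103.6] tool frame [ 10.1 105.8 -33.1] F [ 0.2 -0.5 -0.2] M [ 0.04  0.11 -0.02] 43.8 j6 95.1
```

Request:
{"api": "apply_moves", "payload": {
  "steps": [
    {"x": -20,"y": 3,"z": -10,"spin": 0},
    {"x": -18,"y": 2,"z": -15,"spin": 0},
    {"x": 0,"y": 0,"z": -15,"spin": 0},
    {"x": 0,"y": 0,"z": -15,"spin": 0}
  ]
}}

```text
time_s: 22.4
position: [0.5962, -0.2328, 0.3008]
tcp_rot: [[-0.526, -0.061, 0.848], [-0.847, -0.052, -0.529], [0.077, -0.997, -0.024]]
force: [0.4, 0.6, 0.4]
opening: 0.507
```

```bash
python3 wait.py 2; python3 k.py; python3 snap.py 23 wrist scene
```

```text
[-29.06  27.55  70.41  -4.34  84.02  93.45] 22.5 [ 0.595  -0.2321  0.2986] [[-0.527, -0.066, 0.847], [-0.846, -0.049, -0.53], [0.077, -0.997, -0.03]] [0.2 1.1 0.5] 0.505
22.5 p [ 0.595  -0.2321  0.2986] yaw -121.9 y [-0.066 -0.049 -0.997] grasp [ 0.5981 -0.2298  0.3455] tip z 0.3265 knob-grasp mm [  0.1  -2.3 -48.5] tool frame [-1.8 48.4  2.7] F [0.2 1.1 0.5] M [-0.    0.07 -0.06] 43.9 j6 93.5
22.6 [ 0.5968154  -0.23310917  0.30093853] [0.1594695  0.20661838 0.2831635 ] 0.505292428417742
```

View pics/wrist23.png

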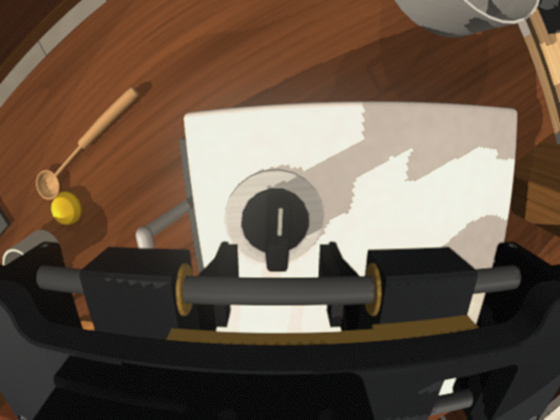

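View pics/scene23.png

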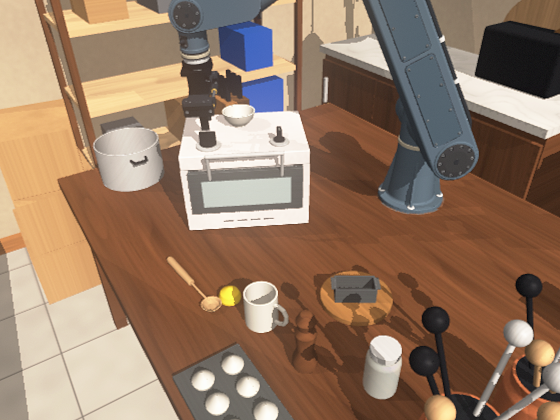

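Request:
{"api": "apply_moves", "payload": {
  "steps": [
    {"x": 1,"y": -1,"z": -20,"spin": -0.02},
    {"x": 0,"y": 0,"z": -16,"spin": 0}
  ]
}}

```text
time_s: 22.8
position: [0.601, -0.2356, 0.2697]
tcp_rot: [[-0.543, -0.053, 0.838], [-0.836, -0.056, -0.546], [0.076, -0.997, -0.014]]
force: [-0.3, -0.0, -0.5]
opening: 0.509
```

```bash
python3 wait.py 3; python3 k.py
```

```text
[-29.08  28.97  72.46  -4.36  79.82  94.81] 22.95 [ 0.6004 -0.2353  0.2694] [[-0.544, -0.055, 0.838], [-0.836, -0.055, -0.546], [0.076, -0.997, -0.016]] [ 0.4 -0.3  0.5] 0.502
22.95 p [ 0.6004 -0.2353  0.2694] yaw -123.0 y [-0.055 -0.055 -0.997] grasp [ 0.603  -0.2327  0.3162] tip z 0.2973 knob-grasp mm [ -4.9   0.6 -19.2] tool frame [ 0.7 19.4 -4.1] F [ 0.4 -0.3  0.5] M [0.01 0.13 0.01] 43.7 j6 94.8
```

Request:
{"api": "apply_moves", "payload": {
  "steps": [
    {"x": -5,"y": 1,"z": -11,"spin": 0}
  ]
}}

```text
time_s: 23.05
position: [0.5976, -0.2354, 0.261]
tcp_rot: [[-0.543, -0.049, 0.838], [-0.836, -0.058, -0.545], [0.076, -0.997, -0.009]]
force: [-0.2, 0.8, -0.5]
opening: 0.503
```

```bash
python3 wait.py 3; python3 k.py; python3 snap.py 24 scene;python3 - <<'E'
import cv2
im=cv2.imread('pics/scene24.png');cv2.imwrite('pics/s24z.png',cv2.resize(im[85:185,165:305],None,fx=5,fy=5,interpolation=cv2.INTER_CUBIC))
E
```

```text
[-29.22  29.03  74.15  -4.39  78.13  94.79] 23.2 [ 0.5949 -0.234   0.2581] [[-0.543, -0.056, 0.838], [-0.836, -0.055, -0.546], [0.076, -0.997, -0.017]] [-0.2  0.   0.3] 0.508
23.2 p [ 0.5949 -0.234   0.2581] yaw -123.0 y [-0.056 -0.055 -0.997] grasp [ 0.5975 -0.2314  0.305 ] tip z 0.2861 knob-grasp mm [ 0.6 -0.7 -8. ] tool frame [-0.4  8.   1. ] F [-0.2  0.   0.3] M [ 0.01  0.16 -0.03] 44.2 j6 94.8
23.25 [ 0.59531809 -0.23422177  0.25854561] [ 0.21841066 -0.11470652 -0.43587056] 0.509154417185913
```

View pics/s24z.png

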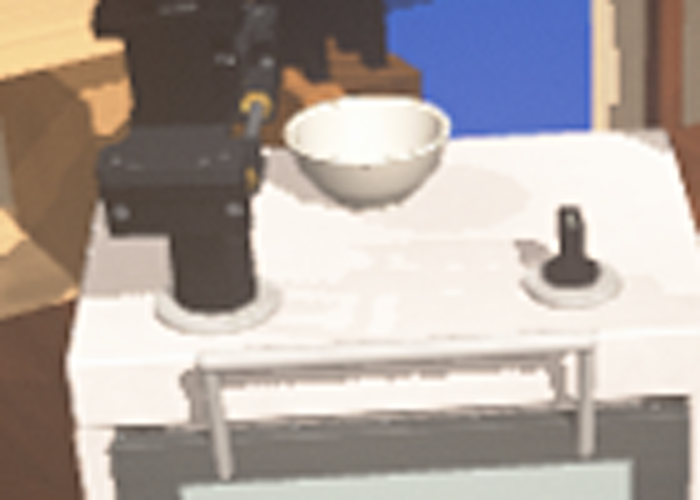

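Request:
{"api": "apply_moves", "payload": {
  "steps": [
    {"x": 0,"y": 0,"z": 0,"spin": 0}
  ],
  "grip": 0
}}

```text
time_s: 23.35
position: [0.5956, -0.2344, 0.2591]
tcp_rot: [[-0.543, -0.054, 0.838], [-0.836, -0.056, -0.546], [0.076, -0.997, -0.015]]
force: [-0.6, 0.1, 0.8]
opening: 0.471
```

```bash
python3 wait.py 5; python3 wait.py 3; python3 k.py
```

```text
[-29.22  29.01  74.07  -4.39  78.13  94.79] 23.6 [ 0.5955 -0.2343  0.2588] [[-0.544, -0.055, 0.838], [-0.836, -0.055, -0.546], [0.076, -0.997, -0.015]] [1.  0.2 0.7] 0.271
[-29.24  29.02  74.09  -4.46  78.14  94.79] 23.75 [ 0.595  -0.2348  0.2587] [[-0.544, -0.056, 0.838], [-0.836, -0.056, -0.546], [0.077, -0.997, -0.016]] [-1.6 -2.2  1.4] 0.163
23.75 p [ 0.595  -0.2348  0.2587] yaw -123.0 y [-0.056 -0.056 -0.997] grasp [ 0.5976 -0.2321  0.3056] tip z 0.2867 knob-grasp mm [ 0.5  0.1 -8.6] tool frame [-1.   8.5  0.5] F [-1.6 -2.2  1.4] M [-0.06  0.28 -0.  ] 14.1 j6 94.8
```

Gripped at 14 mm. Turn anticlockwise (positive spin), in stages.

Request:
{"api": "apply_moves", "payload": {
  "steps": [
    {"x": 0,"y": 0,"z": 0,"spin": 0.1},
    {"x": 0,"y": 0,"z": 0,"spin": 0.14},
    {"x": 0,"y": 0,"z": 0,"spin": 0.14},
    {"x": 0,"y": 0,"z": 0,"spin": 0.14}
  ]
}}

```text
time_s: 24.15
position: [0.5959, -0.2365, 0.2588]
tcp_rot: [[-0.04, -0.017, 0.999], [-0.996, -0.077, -0.041], [0.078, -0.997, -0.014]]
force: [0.6, -0.6, -1.0]
opening: 0.17
```

```bash
python3 wait.py 1; python3 k.py
```

```text
[-29.36  27.88  76.12  -4.49  74.68  63.86] 24.2 [ 0.5959 -0.2365  0.2588] [[-0.036, -0.016, 0.999], [-0.996, -0.077, -0.037], [0.078, -0.997, -0.013]] [ 1.5 -2.3 -1. ] 0.165
24.2 p [ 0.5959 -0.2365  0.2588] yaw -92.1 y [-0.016 -0.077 -0.997] grasp [ 0.5966 -0.2329  0.3056] tip z 0.2867 knob-grasp mm [ 1.5  0.8 -8.6] tool frame [-1.5  8.5  1.6] F [ 1.5 -2.3 -1. ] M [0.05 0.01 0.08] 14.4 j6 63.9
```

Request:
{"api": "apply_moves", "payload": {
  "steps": [
    {"x": 1,"y": 0,"z": 0,"spin": 0.14},
    {"x": 1,"y": 0,"z": 0,"spin": 0.14},
    {"x": 0,"y": 0,"z": 0,"spin": 0.14},
    {"x": 0,"y": 0,"z": 0,"spin": 0.14},
    {"x": 0,"y": 0,"z": 0,"spin": 0.14}
  ]
}}

```text
time_s: 24.7
position: [0.5981, -0.2376, 0.2587]
tcp_rot: [[0.624, 0.039, 0.78], [-0.777, -0.07, 0.625], [0.079, -0.997, -0.014]]
force: [1.4, -1.8, -0.7]
opening: 0.166
```

```bash
python3 wait.py 1; python3 k.py
```

```text
[-30.4   26.69  78.23  -2.45  71.12  21.38] 24.75 [ 0.5981 -0.2377  0.2588] [[0.627, 0.039, 0.778], [-0.775, -0.07, 0.628], [0.079, -0.997, -0.013]] [ 2.9 -0.3 -1.5] 0.165
24.75 p [ 0.5981 -0.2377  0.2588] yaw -51.0 y [ 0.039 -0.07  -0.997] grasp [ 0.5963 -0.2344  0.3056] tip z 0.2867 knob-grasp mm [ 1.9  2.3 -8.6] tool frame [-1.2  8.5  3. ] F [ 2.9 -0.3 -1.5] M [0.12 0.01 0.09] 14.4 j6 21.4
```

Request:
{"api": "apply_moves", "payload": {
  "steps": [
    {"x": 1,"y": 1,"z": 0,"spin": 0.14},
    {"x": 1,"y": 1,"z": 0,"spin": 0.12},
    {"x": 0,"y": 0,"z": 0,"spin": 0.1}
  ]
}}

```text
time_s: 25.05
position: [0.5993, -0.2376, 0.2588]
tcp_rot: [[0.859, 0.059, 0.508], [-0.505, -0.055, 0.861], [0.079, -0.997, -0.017]]
force: [3.6, 1.3, -0.8]
opening: 0.165
```

```bash
python3 wait.py 1; python3 k.py
```

```text
[-31.07  26.4   78.73  -0.96  70.33  -0.44] 25.1 [ 0.5993 -0.2376  0.2588] [[0.861, 0.06, 0.506], [-0.503, -0.054, 0.863], [0.079, -0.997, -0.017]] [ 2.   0.8 -0.8] 0.168
25.1 p [ 0.5993 -0.2376  0.2588] yaw -30.3 y [ 0.06  -0.054 -0.997] grasp [ 0.5965 -0.2351  0.3056] tip z 0.2867 knob-grasp mm [ 1.6  3.  -8.6] tool frame [-0.8  8.5  3.5] F [ 2.   0.8 -0.8] M [0.07 0.11 0.08] 14.6 j6 -0.4
```

Request:
{"api": "apply_moves", "payload": {
  "steps": [
    {"x": 0,"y": 0,"z": 0,"spin": 0.07},
    {"x": 0,"y": 0,"z": 0,"spin": 0.07}
  ]
}}

```text
time_s: 25.3
position: [0.5997, -0.2372, 0.2588]
tcp_rot: [[0.919, 0.067, 0.389], [-0.386, -0.044, 0.921], [0.078, -0.997, -0.015]]
force: [1.4, -0.9, 0.4]
opening: 0.175
```

```bash
python3 wait.py 1; python3 k.py
```

```text
[-31.42  26.34  78.84  -0.18  70.24  -8.64] 25.35 [ 0.5996 -0.2374  0.2587] [[0.92, 0.067, 0.387], [-0.385, -0.044, 0.922], [0.078, -0.997, -0.015]] [1.1 1.1 0.5] 0.175
25.35 p [ 0.5996 -0.2374  0.2587] yaw -22.7 y [ 0.067 -0.044 -0.997] grasp [ 0.5965 -0.2354  0.3056] tip z 0.2867 knob-grasp mm [ 1.7  3.3 -8.6] tool frame [-0.4  8.5  3.8] F [1.1 1.1 0.5] M [ 0.23  0.19 -0.65] 15.2 j6 -8.6
```

Request:
{"api": "apply_moves", "payload": {
  "steps": [
    {"x": 0,"y": 0,"z": 0,"spin": 0}
  ],
  "grip": 44
}}

```text
time_s: 25.45
position: [0.5996, -0.2376, 0.2588]
tcp_rot: [[0.918, 0.066, 0.391], [-0.389, -0.045, 0.92], [0.078, -0.997, -0.015]]
force: [0.2, 0.1, 0.1]
opening: 0.211
```

```bash
python3 wait.py 6; python3 k.py
```

```text
[-31.41  26.34  78.85  -0.19  70.25  -8.58] 25.75 [ 0.5995 -0.2372  0.2587] [[0.919, 0.066, 0.387], [-0.385, -0.044, 0.922], [0.078, -0.997, -0.015]] [-0.3 -1.  -0.1] 0.45
25.75 p [ 0.5995 -0.2372  0.2587] yaw -22.7 y [ 0.066 -0.044 -0.997] grasp [ 0.5964 -0.2352  0.3056] tip z 0.2867 knob-grasp mm [ 1.7  3.1 -8.6] tool frame [-0.3  8.5  3.6] F [-0.3 -1.  -0.1] M [-0.    0.14  0.05] 39.2 j6 -8.6
```

Request:
{"api": "apply_moves", "payload": {
  "steps": [
    {"x": 0,"y": 0,"z": 20,"spin": 0},
    {"x": 0,"y": 0,"z": 40,"spin": 0},
    {"x": -10,"y": 20,"z": 40,"spin": 0},
    {"x": -20,"y": 30,"z": 30,"spin": 0}
  ]
}}

```text
time_s: 26.15
position: [0.5667, -0.1874, 0.3846]
tcp_rot: [[0.918, 0.053, 0.393], [-0.392, -0.038, 0.919], [0.064, -0.998, -0.014]]
force: [0.5, 0.4, 0.8]
opening: 0.503
```

```bash
python3 wait.py 2; python3 k.py; python3 snap.py 25 wrist scene top
```

```text
[-28.56  16.93  73.61  -0.38  85.35  -5.66] 26.25 [ 0.5663 -0.1844  0.3891] [[0.919, 0.06, 0.389], [-0.388, -0.04, 0.921], [0.071, -0.997, -0.014]] [ 0.1 -0.7  0.4] 0.506
26.25 p [ 0.5663 -0.1844  0.3891] yaw -22.9 y [ 0.06  -0.04  -0.997] grasp [ 0.5635 -0.1825  0.4359] tip z 0.417 knob-grasp mm [  34.7  -49.6 -138.9] tool frame [ 41.3 142.6 -30.3] F [ 0.1 -0.7  0.4] M [-0.08  0.09 -0.  ] 44.0 j6 -5.7
26.4 [ 0.56558913 -0.18641697  0.38243372] [0.56154457 0.69363822 0.58316845] 0.5054596926197531
```

View pics/wrist25.png

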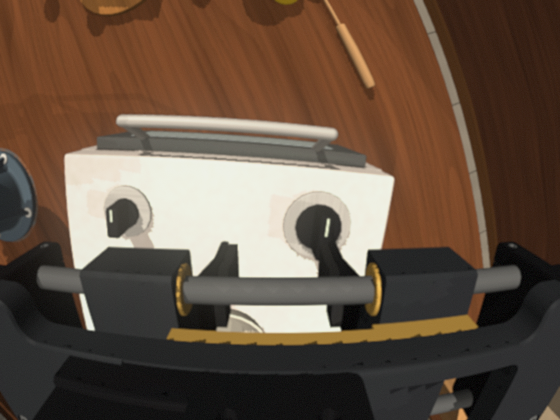

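View pics/scene25.png

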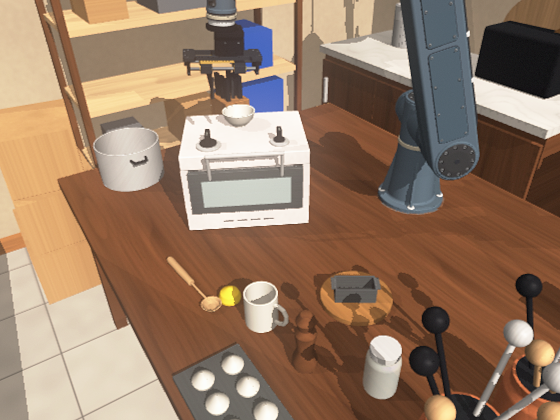

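Run:
```python
from h import *
W=cam("pics/wrist25.npz");P=np.load("P.npy");off=P[2]+np.pi
im=W["im"];g=cv2.cvtColor(im,cv2.COLOR_RGB2GRAY)
for nm,(x0,y0,x1,y1) in dict(th=(318,215,336,240),ti=(106,206,118,224)).items():
    sub=g[y0:y1,x0:x1]; m=(sub>150).astype(np.uint8); n,l,st,ce=cv2.connectedComponentsWithStats(m)
    for i in range(1,n):
        ys,xs=np.nonzero(l==i)
        if 8<len(xs)<120:
            q=np.array([atz(W,(x+x0,y+y0),.304,True)[:2] for x,y in zip(xs,ys)]); c=q.mean(0); u,s,v=np.linalg.svd(q-c); a=np.degrees(np.arctan2(v[0,1],v[0,0])-off)
            print(nm,len(xs),xs.mean()+x0,ys.mean()+y0,"angle rel off (mod180)",(a+90)%180-90)
    K=oven2w(P,[.058,.1 if nm=="th" else -.1,.304])[0];print(proj(W,K,True))
cv2.imwrite('pics/w25z.png',cv2.resize(im[170:280,60:380,::-1],None,fx=2.5,fy=2.5,interpolation=cv2.INTER_CUBIC))
```

```text
th 53 326.9433962264151 227.33962264150944 angle rel off (mod180) 0.03069962590279829
[[323.60856744 237.55228901]]
ti 30 110.5 215.5 angle rel off (mod180) 1.5410246466847752
[[110.24268822 221.40767842]]
```

View pics/w25z.png

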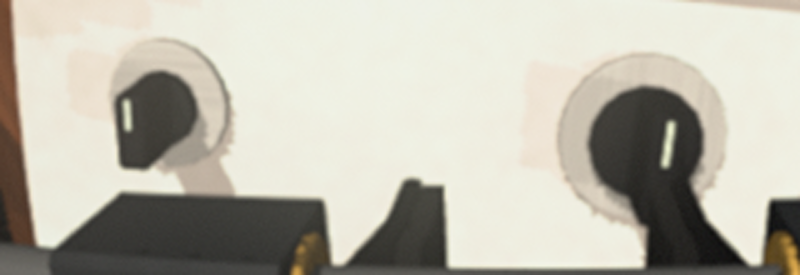

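Run:
```python
from h import *
P=np.load("P.npy");a=P[2];c,s=np.cos(a),np.sin(a)
W=cam("pics/wrist25.npz")
im=W["im"];cv2.imwrite('pics/w25y.png',cv2.resize(im[100:180,60:400,::-1],None,fx=2.35,fy=2.35,interpolation=cv2.INTER_CUBIC))
for th in (0,2,4,8):
    t=np.radians(th); f=np.radians(79.54)-t; r=.1983
    X=[[-r*np.cos(f),y,.08+r*np.sin(f)] for y in (-.1,0,.1)]
    # panel outer top corners
    ex=lambda l,o:[-(l*np.sin(t)+o*np.cos(t)),.08+l*np.cos(t)-o*np.sin(t)]
    pc=[[ex(.135,.015)[0],y,ex(.135,.015)[1]] for y in (-.16,.16)]
    print(th,proj(W,oven2w(P,X),True).round(1).tolist(),proj(W,oven2w(P,pc),True).round(1).tolist(), proj(cam("pics/top25.npz"),oven2w(P,X)).round(1).tolist(), proj(cam("pics/scene25.npz"),oven2w(P,X)).round(1).tolist())
for n in ("top","scene"):
    im=cam(f"pics/{n}25.npz")["im"][:,:,::-1]; b=(300,150,140,110) if n=="top" else (170,110,140,110)
    cv2.imwrite(f'pics/{n}25z.png',cv2.resize(im[b[1]:b[1]+b[3],b[0]:b[0]+b[2]],None,fx=5,fy=5,interpolation=cv2.INTER_CUBIC))
```

```text
0 [[121.3, 118.4], [222.9, 122.3], [330.1, 132.4]] [[95.3, 134.5], [365.7, 153.6]] [[329.5, 257.6], [348.8, 223.9], [368.0, 190.4]] [[282.4, 153.0], [244.6, 155.0], [206.6, 157.1]]
2 [[122.2, 111.4], [223.6, 115.0], [330.6, 125.2]] [[95.6, 130.5], [366.1, 149.6]] [[327.2, 256.2], [346.4, 222.6], [365.6, 189.1]] [[282.6, 154.6], [244.7, 156.7], [206.5, 158.8]]
4 [[123.2, 104.5], [224.4, 107.8], [331.0, 118.2]] [[96.0, 126.6], [366.4, 145.6]] [[324.8, 254.8], [344.1, 221.3], [363.2, 187.9]] [[282.8, 156.4], [244.8, 158.4], [206.4, 160.5]]
8 [[125.5, 91.1], [226.0, 94.0], [331.5, 104.5]] [[97.0, 118.8], [366.9, 137.6]] [[320.2, 252.2], [339.4, 218.7], [358.5, 185.5]] [[283.3, 160.1], [245.0, 162.2], [206.4, 164.3]]
```

View pics/w25y.png

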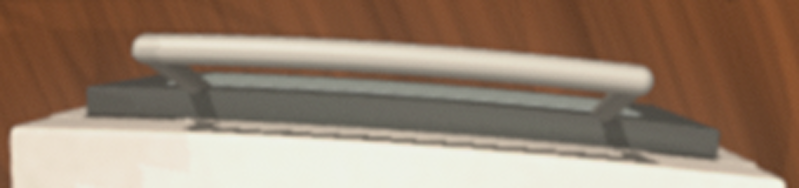

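View pics/scene25z.png

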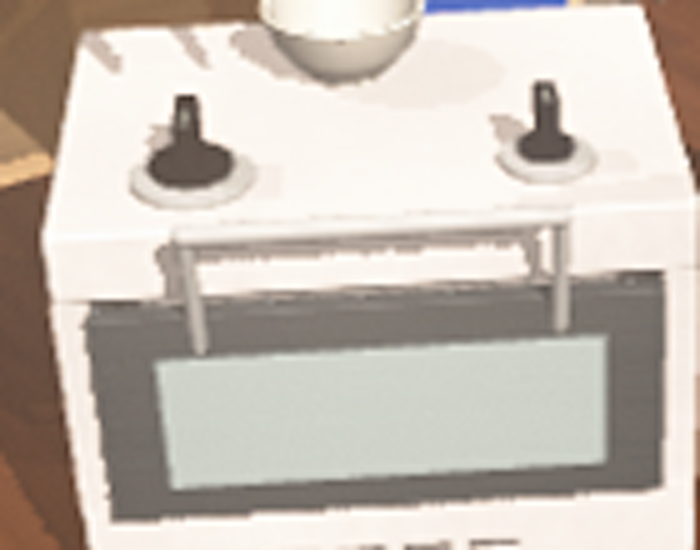

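```bash
python3 -c "
from rig import job,read_state
s=read_state();print(s['time_s'],s['qvel'].round(1));print(job.hand_in())"
```

```text
26.4 [-0.7  1.9  0.8 -0.   0.1 -0. ]
the job is handed in; nothing more can be done
None
```

The job is done in the order asked and handed in at 26.4 s of the 72 s allowed. hand_in gave no verdict.

1. **Tin:** it was set on the wooden board. I held it by its outer long wall, because gripping across the full width would have pushed the gripper body into the oven front. In the pictures after I let go it stood upright and well inside the board's edge, and it still looked so in the last picture.
2. **Door:** I gripped the handle bar and swung the door up until it stopped. A further push at about 20 N moved it no more. In the last wrist picture the bar lay within about 0.5° of fully shut.
3. **Thermostat:** I turned it anticlockwise about 95°, until it stopped with about 0.65 N m resisting. The last picture shows the pointer at 0.0° from off. The timer was not touched and still pointed to about 0, within my measuring error of 1.5°.

**What disagreed:**
- **Fingertips:** the pictures showed them about 28 mm behind the reported tool point, where the interface text puts them 8 mm ahead. My first grasp therefore closed above the tin without moving it. I corrected for this afterwards.
- **Tilt:** the tool leaned up to about 6° from drift, with no visible harm.
- **Forces:** the highest reading was about 40 N at the wrist as the tin touched down. I saw no sign of the arm or gripper body touching anything.
- **Bystanders:** the mug, jar, mill, lemon and spoon look unmoved, but I judged this by eye and did not measure it.

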